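# Fetch a dial lock from the gauge drawer, open it and present it

## Robot

A 7-joint arm with a two-finger parallel gripper is mounted at the origin on a cart in front of the work surface, level with it; the furniture and walls round the work are solid. World frame = base frame: x ahead of the robot, y to its left, z up, the work surface at z = 0. Lengths are in m, angles in rad, forces in N, time in s.
With the tool pointing down it reaches from about 0.425 to 0.925 m from the base axis. Payload 6.8 kg.
Tool frame: the origin (TCP) lies on the centre line of the jaws, within the pads' length; the fingertips stand 19 mm ahead of it and the grasp point (between the pads) is the TCP (r.tip_extent is the y of the fingertips in the tool frame, in m); y points along the fingers, z is the direction in which the jaws open and shut, and the axes are right-handed (so a half turn about y gives the same grasp; the last joint's range is limited). The gripper opens to 85 mm and grips with 20 to 120 N. Pads are 22 mm wide; open, the fingers measure 114 mm over their backs; the gripper's body (76 mm by 85 mm) begins 54 mm behind the grasp point. The pads swing forward as they close: fully open they stand 13 mm farther back than shut.
Start: joints at [-1.239, 0.477, 0.022, 1.555, -0.011, 1.109, -0.083], TCP at [0.287, 0.611, 0.219] pointing down, gripper open.
Joint ranges: [-2.96, 2.96], [-0.34, 2.1], [-1.41, 1.46], [0.24, 2.44], [-1.37, 4.51], [0.17, 1.92], [-2.96, 2.96]. Speed limits (rad/s): [2.39, 2.39, 3.14, 3.14, 3.14, 3.14, 3.14].

## Interface

Orientations are given as a rotation vector (axis times angle).
In Python, from bench import r gives the robot as it stands. The module is installed in compiled form; this text tells all that it offers.
- The arm moves only by the tool jog_arm, never from a script. Its argument "motion" is a list of rows, each a list of 3 entries, a list of its own where there are three numbers: the opening, from 0 (shut) to 1 (fully open), then the shift along the tool's x, y, z in m, then the turn, a rotation vector about the tool's x, y, z in degrees. A call has 1 to 10 rows; each row shifts and turns the commanded pose from where the row before left it, along the tool's axes as they then stand; what a row does not reach is not made up. A row lasts 1/12 s, in which the tool goes at most 41.7 mm and 7.16 degrees, less where a joint would pass 70% of its speed; a pose out of reach is approached as far as the arm can. A call with a gripper value outside its range is refused whole. The fingers move at their own pace and stop on an object; "force" is the grip in N (left out, the last holds). Time passes only in rows, so rows that do not move let the fingers close. It gives the time, the measured TCP pose, the force and the opening at its end, in the units of the state.
- r.get_obs(): the state, without advancing time (a new reading comes with each control period).
- r.grab_frame(name): name is "scene" or "side" or "wrist"; returns a dict with "image" (420x560x3 uint8, red, green, blue), "range_z" (420x560 float32, m along the optical axis (not along the pixel's ray), 0 where there is no reading), "fx", "fy", "cx", "cy" (pixels), "xyz" and "orientation" of the camera in the world. Camera axes: x right, y down, z forward; pixel columns grow to the right and rows downward; lengths in m; the calibration is good to about 2 mm. A picture is of the moment at which its call begins.
- r.hand_in(): hands the job in, once; it reports no verdict.
The state is a dict: "clock": time; "joints": joint angles; "qvel": joint speeds; "tau": joint torques, N m; "tcp_pos": TCP position; "orientation": TCP orientation; "contact_force": force on the tool from outside, world axes, zero at the start; "moment": the same for the moment, N m; "grip_width": finger opening in m.
Only numpy, scipy, OpenCV 4.12 (cv2) and the standard library are available. Lean on these libraries where they do the work, as an engineer would, in place of code of your own. Each camera call takes 0.05 s, during which the arm holds its last target.

## Task

Pull the drawer of the low grey drawer unit out to its stop; turn the dial of the padlock lying in it until its pointer clicks in at the white mark by the shackle, and pull the shackle out to its stop. Then lift the open lock out and finish while still holding it in the gripper, level with the dial up, well above the bench (at least 160 mm), and leave the drawer open. Do not disturb the other things lying about on the bench.

Things in the scene. Friction and masses are not known exactly. Their poses are not given: they have to be found in the camera images.
- cabinet: Low grey drawer unit, fixed to the bench, 240 (x) x 240 (y) x 105 (z) mm, with one drawer. Origin: centre of its underside, on the bench; its own -x axis is the front, where the drawer comes out; +z up.
- cabinet_drawer0 (a joint): The drawer's slide: 0 shut, grows as the drawer comes out along the unit's own -x, 0.166 m at its stop. It rubs with about 1 N and stays where it is left.
- cabinet_drawer0_handle (a point): Middle of the drawer's handle: a level round steel bar 11 mm thick and 120 mm long, along the unit's y, 35 mm (axis) in front of the drawer's face and 38 mm below the unit's top. Nothing lies above or below the bar. Moves with the drawer.
- lock: Combination padlock: dark steel block 56 (x) x 50 (y) x 26 (z) mm, about 0.3 kg, loose, lying dial up in a black seat in the drawer. Origin: centre of its underside; own +z is the dial side, own -x the side where the U-shaped shackle comes out, which points to the drawer's front at the start. The drawer inside is 198 mm wide, its side walls end 51 mm and its front 61 mm above the origin.
- lock_body_grip (a point): Centre of the lock's block, 13 mm above its underside. Grip across the 50 mm width (own y): the seat (10 mm plinth, four corner posts that rise 16 mm up the block, 1.5 mm play) leaves the middle 36 mm of both y sides free down to the drawer's floor, 23 mm below this point. The posts stop the lock turning or being dragged forward: lift straight up.
- lock_dial (a joint): Dial angle: 0 with its pointer on the white mark beside the shackle (towards the lock's -x); only within about 0.1 rad of 0 is the shackle free. Positive is clockwise seen from above. It clicks in notches at 0, 0.5, 1.0 and 1.5 rad and starts in one of the last three: turn it anticlockwise to 0. About 0.03 N m to leave a notch; let go within 0.15 rad of one it snaps in. Stop at -0.12.
- dial_grip (a point): On the dial's axis, 43 mm above the lock's underside, 6 mm below the top of the dial's bar grip. The bar is 12 mm wide, 31 mm long, 18 mm high, on a round black disc 40 mm across (disc top 31 mm, bar top 49 mm above the lock's underside). The frame turns with the dial: bar along its x, pointed end with the white line at its -x.
- lock_shackle (a joint): How far the shackle is drawn out of the lock, along the lock's own -x: 0 shut, 0.016 m at its stop. It moves against 2.5 N of friction and stays where it is left; unless the dial is on its mark it gives no more than about 1 mm.
- shackle_grip (a point): Midway between the shackle's two straight legs, 27 mm out from the lock's front face when shut, at 13 mm above the lock's underside and 23 mm above the drawer's floor. Legs: round steel 7 mm thick, 25 mm apart (32 mm over both), along the lock's x; the bow's outer end lies 23 mm further out. Squeeze both legs from outside, across y. Moves with the shackle.
- tape_roll: Roll of grey tape, 66 mm across, 24 mm high, flat on the bench; origin centre of underside. Bystander.
- solvent_bottle: Small white dropper bottle with a spout cap, 46 mm across, 130 mm high, on the bench; origin centre of underside. Bystander.
- screwdriver: Screwdriver, 153 mm long, 19 mm thick handle, lying on the bench along its own y; origin centre of underside. Bystander.
- test_weight: Knobbed check weight, 22 mm across, 37 mm high, on the bench; origin centre of underside. Bystander.
- ring_gauge: Steel ring, 48 mm across, 14 mm high, flat on the bench; origin centre of underside. Bystander.

How it is judged:
By the outcome, as a careful person would: the job done as asked, in the order asked, and still so for the second after the job is handed in, while the arm keeps its last pose, push and grip.
It also fails if it takes over 72 s, if anything falls off the work surface, if the arm or the gripper's body presses on something with over 40 N, if the wrist force passes 120 N, or if a joint passes its speed limit or range.

## Working session

There is one attempt and no reset: what is moved stays moved. The work goes in short steps, Python scripts to look and compute and a tool call to move; the robot and the scene stay as the last step left them, time stands still between calls to the robot, and variables do not carry over. Pictures are saved under pics/ and viewed, and the job is handed in when it is done.

Besides the shell and the picture viewer there is one more tool, called after "Emit:" by a JSON object that holds its "fn" and its "kwargs", one argument or row to a line. jog_arm: Moves the arm, as the interface text tells. Its arguments: {"type":"object","properties":{"motion":{"type":"array","items":{"type":"array"}},"force":{"type":"number"}},"required":["motion"]}

```bash
ls; mkdir -p pics; cat > h.py <<'E'
from bench import r
import numpy as np, cv2
from scipy.spatial.transform import Rotation as R
def snap(name,fn,crop=None,scale=1):
    f=r.grab_frame(name); np.savez(''+fn+'.npz',**f)
    im=f['image'][:,:,::-1]
    if crop: 
        a,b,c,d=crop; im=im[b:d,a:c]
    if scale!=1: im=cv2.resize(im,None,fx=scale,fy=scale,interpolation=cv2.INTER_CUBIC)
    cv2.imwrite('pics/'+fn+'.png',im); return f
def crop(fn,out,c,scale):
    f=np.load(''+fn+'.npz'); a,b,cc,d=c
    cv2.imwrite('pics/'+out+'.png',cv2.resize(f['image'][b:d,a:cc,::-1],None,fx=scale,fy=scale,interpolation=cv2.INTER_CUBIC))
def pt(f,u,v,z=None):
    Rm=rot(f['orientation']); d=Rm@np.array([(u-f['cx'])/f['fx'],(v-f['cy'])/f['fy'],1.])
    o=np.array(f['xyz'])
    if z is None:
        zz=f['range_z'][int(v),int(u)]; return o+d*zz
    return o+d*(z-o[2])/d[2]
def rot(o):
    o=np.array(o)
    return o if o.shape==(3,3) else R.from_rotvec(o).as_matrix()
def totool(dw):
    s=r.get_obs(); return rot(s['orientation']).T@np.array(dw)
E
python3 - <<'E'
from h import *
s=r.get_obs()
for k in s: print(k,np.round(s[k],4))
print(rot(s['orientation']).round(3), r.tip_extent)
for n in ['scene','side','wrist']:
    f=snap(n,n+'0'); print(n,f['xyz'],f['orientation'],f['fx'],f['cx'],f['cy'])
E
```

```text
pics
clock 0.0
joints [-1.2391  0.4778  0.0224  1.5565 -0.0115  1.1093 -0.0831]
qvel [ 0.0002 -0.0005 -0.0009 -0.0003 -0.0005  0.0012 -0.0002]
tau [ 1.00000e-04 -5.96452e+01  1.60870e+00 -2.81188e+01  1.26000e-02
  9.40000e-03 -0.00000e+00]
tcp_pos [0.2871 0.6102 0.2184]
orientation [-1.545   0.3452 -0.3448]
contact_force [ 0.5209 -0.7311 -0.365 ]
moment [-0.0252  0.0368  0.0325]
grip_width 0.0855
[[ 0.905 -0.001  0.426]
 [-0.426 -0.002  0.905]
 [ 0.    -1.    -0.002]] 0.019
scene [ 1.609755   -0.44917101  1.07022796] [-1.9844746  -1.32451509  0.59394278] 516.761054472447 281.57655784409764 196.29702831387863
side [0.52326233 0.86761296 0.73591216] [-0.08717228  2.75647933 -1.43513136] 421.91893351583633 275.93318218040577 206.49392739832038
wrist [0.21288691 0.64550192 0.37340912] [2.41326878 1.53121704 0.24868626] 362.4529298662675 286.59354309192724 206.24292208858895
```

View pics/scene0.png

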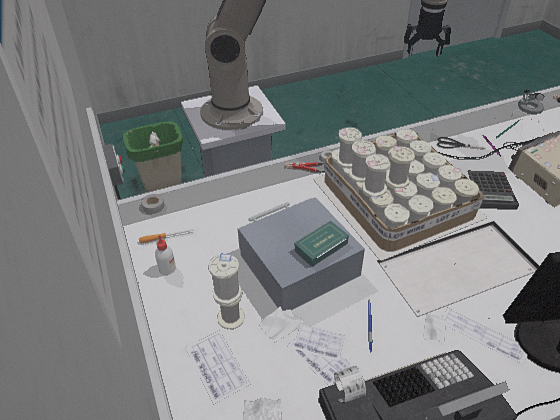

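View pics/side0.png

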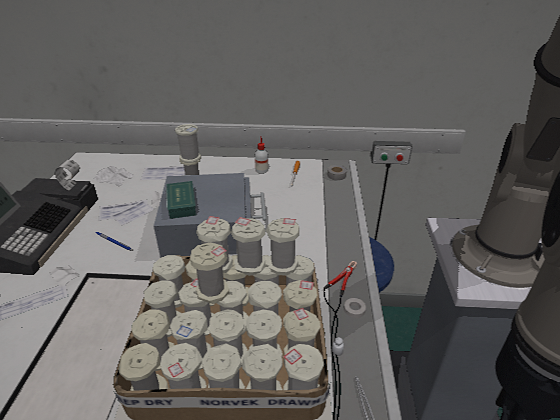

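View pics/wrist0.png

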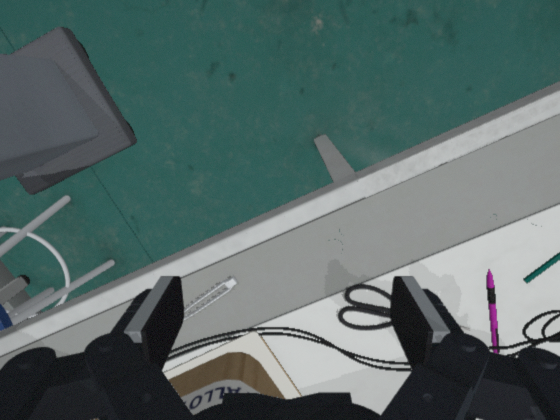

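```bash
python3 - <<'E'
from h import *
crop('scene0','s0c',(120,170,400,330),2.8)
crop('side0','d0c',(140,150,380,350),3.2)
E
```

```text
(no output)
```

View pics/s0c.png

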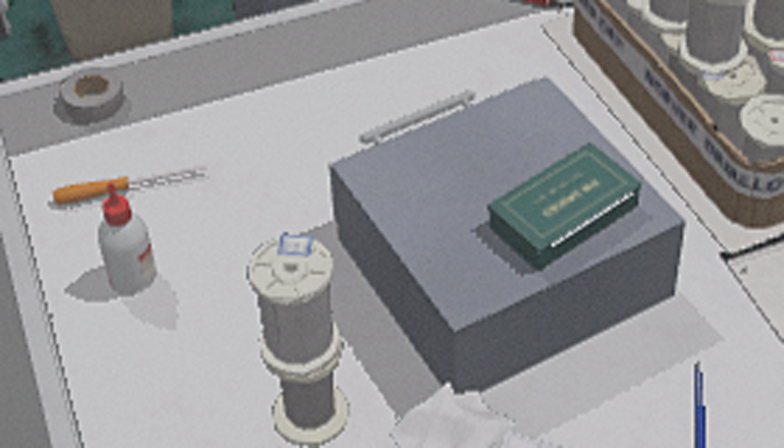

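View pics/d0c.png

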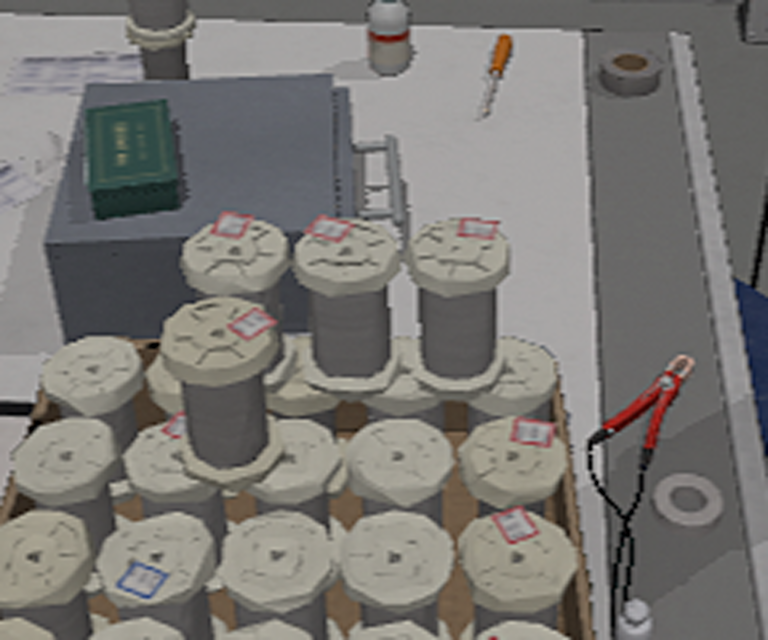

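```bash
python3 - <<'E'
from h import *
f=dict(np.load('scene0.npz')); g=dict(np.load('side0.npz'))
for n,x,y,z in [('FR',331,165,.105),('BR',455,330,.105),('BL',684,222,.105),('FL',545,80,.105),('h1',366,138,.067),('h2',472,97,.067),('spool',290,265,None)]:
    u,v=120+x/2.8,170+y/2.8
    print(n,pt(f,u,v,z).round(4) if z else '',pt(f,u,v).round(4))
for n,x,y,z in [('FR',332,75,.105),('BR',88,85,.105),('BL',48,240,.105),('h1',390,140,.067),('h2',400,215,.067),('tape',630,60,.024),('drv',498,75,.01),('bot',388,10,.1),('ring',688,500,.014),('weight',636,610,.03),('spool1',350,245,None),('spool2',460,250,None),('pliers',680,370,None),('rim',590,600,None)]:
    u,v=140+x/3.2,150+y/3.2
    print('side',n,pt(g,u,v,z).round(4) if z else '',pt(g,u,v).round(4))
E
```

```text
FR [ 0.6974 -0.2017  0.105 ] [ 0.6816 -0.1974  0.0883]
BR [ 0.918  -0.1683  0.105 ] [ 0.9151 -0.1671  0.1009]
BL [0.886  0.0656 0.105 ] [ 1.6098 -0.4492  1.0702]
FL [0.6684 0.0311 0.105 ] [0.6669 0.0319 0.1034]
h1 [ 0.6398 -0.1482  0.067 ] [ 0.6404 -0.1484  0.0677]
h2 [ 0.6258 -0.029   0.067 ] [ 0.6225 -0.0276  0.0636]
spool  [ 0.8728 -0.2897  0.1938]
side FR [ 0.689  -0.1951  0.105 ] [ 0.6894 -0.1983  0.1031]
side BR [ 0.908  -0.1642  0.105 ] [ 0.9085 -0.1654  0.1043]
side BL [0.8751 0.0653 0.105 ] [0.8756 0.0643 0.1042]
side h1 [ 0.632  -0.1476  0.067 ] [0.5233 0.8676 0.7359]
side h2 [ 0.6131 -0.0346  0.067 ] [ 0.6127 -0.0298  0.0706]
side tape [ 0.4007 -0.3811  0.024 ] [ 0.3991 -0.3967  0.0151]
side drv [ 0.5389 -0.3656  0.01  ] [ 0.5391 -0.378   0.0027]
side bot [ 0.6505 -0.3342  0.1   ] [ 0.6556 -0.3828  0.0743]
side ring [0.3913 0.2147 0.014 ] [ 0.3883  0.2001 -0.0022]
side weight [0.4346 0.3218 0.03  ] [0.4355 0.3273 0.0372]
side spool1  [0.6233 0.1897 0.208 ]
side spool2  [0.5529 0.1922 0.2092]
side pliers  [ 0.3829  0.0657 -0.0015]
side rim  [ 0.4605  0.2917 -0.001 ]
```

Emit:
{"fn": "jog_arm", "kwargs": {
  "motion": [
    [0.25,[0,-0.035,0],[0,0,0]],
    [0.25,[0,-0.035,0],[0,0,0]],
    [0.25,[0,-0.035,0],[0,0,0]],
    [0.25,[0,-0.035,0],[0,0,0]],
    [0.25,[0.0277,0,-0.0221],[0,0,0]],
    [0.25,[0.0277,0,-0.0221],[0,0,0]],
    [0.25,[0.0277,0,-0.0221],[0,0,0]],
    [0.25,[0.0277,0,-0.0221],[0,0,0]],
    [0.25,[0.0277,0,-0.0221],[0,0,0]],
    [0.25,[0.0277,0,-0.0221],[0,0,0]]
  ]
}}

```text
clock: 0.98
tcp_pos: [0.3817, 0.4182, 0.3592]
orientation: [-1.543, 0.345, -0.345]
contact_force: [0.5, -0.4, 0.7]
grip_width: 0.0217
```

Emit:
{"fn": "jog_arm", "kwargs": {
  "motion": [
    [0.25,[0.0277,0,-0.0221],[0,0,0]],
    [0.25,[0.0277,0,-0.0221],[0,0,0]],
    [0.25,[0.0277,0,-0.0221],[0,0,0]],
    [0.25,[0.0277,0,-0.0221],[0,0,0]],
    [0.25,[0.0277,0,-0.0221],[0,0,0]],
    [0.25,[0.0277,0,-0.0221],[0,0,0]],
    [0.25,[0.0277,0,-0.0221],[0,0,0]],
    [0.25,[0.0277,0,-0.0221],[0,0,0]],
    [0.25,[0.0277,0,-0.0221],[0,0,0]],
    [0.25,[0.0277,0,-0.0221],[0,0,0]]
  ]
}}

```text
clock: 1.82
tcp_pos: [0.5381, 0.1004, 0.3593]
orientation: [-1.543, 0.345, -0.345]
contact_force: [1.9, 0.1, 0.2]
grip_width: 0.0216
```

Emit:
{"fn": "jog_arm", "kwargs": {
  "motion": [
    [0.25,[0,0,0],[0,7,0]],
    [0.25,[0,0,0],[0,7,0]],
    [0.25,[0,0,0],[0,7,0]],
    [0.25,[0,0,0],[0,7,0]],
    [0.25,[0,0,0],[0,7,0]],
    [0.25,[0,0,0],[0,7,0]],
    [0.25,[0,0,0],[0,7,0]],
    [0.25,[0,0,0],[0,7,0]],
    [0.25,[0,0,0],[0,0,0]]
  ]
}}

```text
clock: 2.57
tcp_pos: [0.5376, 0.1021, 0.3591]
orientation: [-1.277, 1.099, -1.098]
contact_force: [-0.5, -0.3, -0.2]
grip_width: 0.0212
```

```bash
python3 - <<'E'
from h import *
s=r.get_obs(); Rm=rot(s['orientation']); print(Rm.round(3),s['joints'].round(2) if hasattr(s['joints'],'round') else s['joints'])
print(totool(np.array([.60,-.09,.36])-s['tcp_pos']).round(4))
E
```

```text
[[ 0.149 -0.001  0.989]
 [-0.989 -0.     0.149]
 [ 0.    -1.    -0.001]] [-0.69  0.16  0.46  1.7  -0.07  1.3  -0.07]
[ 0.1992 -0.0009  0.0331]
```

Emit:
{"fn": "jog_arm", "kwargs": {
  "motion": [
    [0.25,[0.033,0,0.0055],[0,0,0]],
    [0.25,[0.033,0,0.0055],[0,0,0]],
    [0.25,[0.033,0,0.0055],[0,0,0]],
    [0.25,[0.033,0,0.0055],[0,0,0]],
    [0.25,[0.033,0,0.0055],[0,0,0]],
    [0.25,[0.033,0,0.0055],[0,0,0]],
    [0.25,[0,0,0],[0,0,0]]
  ]
}}

```text
clock: 3.15
tcp_pos: [0.6007, -0.0967, 0.3594]
orientation: [-1.279, 1.097, -1.103]
contact_force: [-1.5, -1.7, 0.1]
grip_width: 0.0216
```

```bash
python3 - <<'E'
from h import *
s=r.get_obs(); print(s['tcp_pos'])
f=snap('wrist','w1'); print(f['xyz'],rot(f['orientation']).round(3))
E
```

```text
[ 0.60074303 -0.09673915  0.35938211]
[ 0.58794563 -0.01520576  0.51391337] [[ 0.989  0.139  0.048]
 [ 0.147 -0.937 -0.317]
 [ 0.001  0.32  -0.947]]
```

View pics/w1.png

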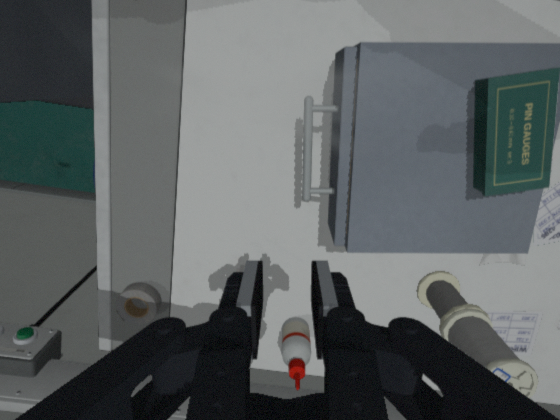

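```bash
python3 - <<'E'
from h import *
f=dict(np.load('w1.npz'))
a=pt(f,309,97,.067);b=pt(f,306,201,.067);print(a,b,pt(f,308,150),(a+b)/2,np.linalg.norm(a-b),np.degrees(np.arctan2(-(a-b)[0],(a-b)[1])))
for u,v in [(309,97),(306,201),(308,150)]: print(pt(f,u,v))
for n,(u,v) in dict(FL=(359,44),FR=(348,251),BR=(530,252)).items(): print(n,pt(f,u,v,.105),pt(f,u+3*(1 if n[0]=='F' else -1),v+(3 if n[1]=='L' else -3)))
print(pt(f,335,150),pt(f,345,150),pt(f,352,150))
c=(a+b)/2
print(totool(c-np.array(r.get_obs()['tcp_pos'])))
E
```

```text
[ 0.61672046 -0.02598272  0.067     ] [ 0.63441326 -0.15382637  0.067     ] [ 0.625531   -0.08723887  0.07223395] [ 0.62556686 -0.08990455  0.067     ] 0.12906213058651927 7.8793453549198595
[ 0.61649838 -0.02589955  0.07044927]
[ 0.63400313 -0.15260288  0.07094453]
[ 0.625531   -0.08723887  0.07223395]
FL [0.65667419 0.03435286 0.105     ] [0.66012106 0.03186591 0.10630801]
FR [ 0.69282939 -0.19877718  0.105     ] [ 0.69502201 -0.19311114  0.10751529]
BR [ 0.91725297 -0.1668433   0.105     ] [ 0.91303488 -0.16389206  0.10380564]
[ 0.65961545 -0.08375753  0.063193  ] [ 0.66639099 -0.07750283  0.0930472 ] [ 0.67367425 -0.07574997  0.09685623]
[-1.04819470e-04  2.92179817e-01  2.54209066e-02]
```

Emit:
{"fn": "jog_arm", "kwargs": {
  "motion": [
    [0.3,[0,0.03,0.0127],[0,0,0]],
    [0.3,[0,0.03,0.0127],[0,-0.6,0]],
    [0.3,[0,0.035,0],[0,0,0]],
    [0.3,[0,0.035,0],[0,0,0]],
    [0.3,[0,0.035,0],[0,0,0]],
    [0.3,[0,0.035,0],[0,0,0]],
    [0.3,[0,0.025,0],[0,0,0]],
    [0.3,[0,0.015,0],[0,0,0]],
    [0.3,[0,0,0],[0,0,0]]
  ]
}}

```text
clock: 3.95
tcp_pos: [0.623, -0.0824, 0.1153]
orientation: [-1.288, 1.09, -1.079]
contact_force: [-0.5, 0.7, -1.3]
grip_width: 0.0255
```

```bash
python3 - <<'E'
from h import *
s=r.get_obs(); print(s['tcp_pos'],rot(s['orientation'])[:,2], s['contact_force'])
f=snap('wrist','w2'); 
f=snap('side','d2',(200,130,330,250),5)
E
```

```text
[ 0.62297408 -0.08236804  0.11530743] [ 0.98578965  0.16783573 -0.00706694] [-0.50627013  0.69173089 -1.25073349]
```

View pics/w2.png

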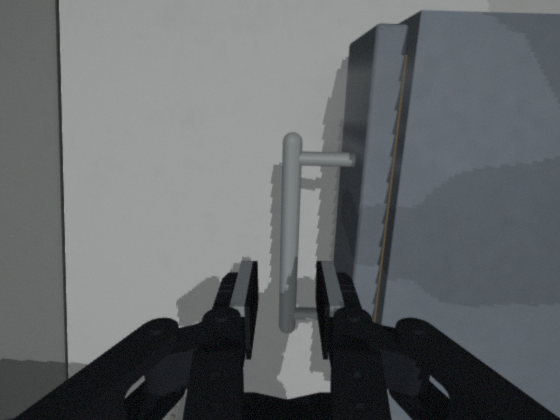

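View pics/d2.png

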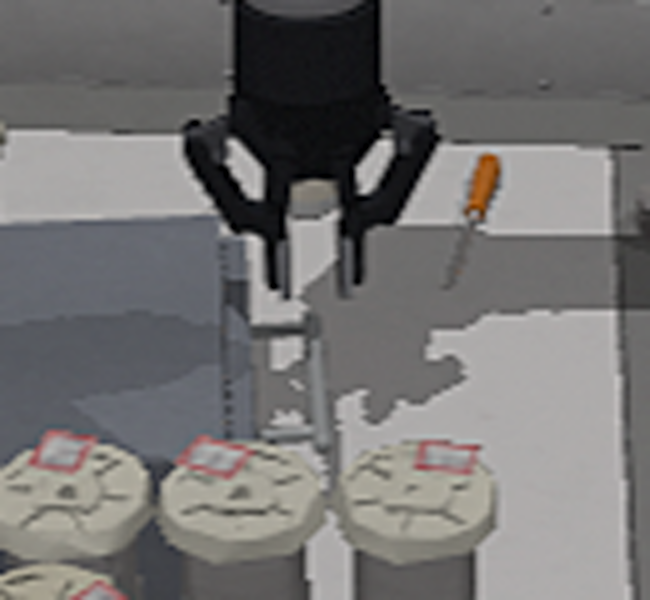

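Emit:
{"fn": "jog_arm", "kwargs": {
  "motion": [
    [0.25,[0,0,-0.02],[0,1.7,0]],
    [0.25,[0,0,0],[6.7,0,0]],
    [0.25,[0,0,0],[6.7,0,0]],
    [0.25,[0,0,0],[6.6,0,0]],
    [0.25,[0,0,0],[0,0,0]],
    [0.25,[0,0,0],[0,0,0]]
  ]
}}

```text
clock: 4.55
tcp_pos: [0.6051, -0.0883, 0.121]
orientation: [-0.992, 0.87, -1.241]
contact_force: [1.5, -0.8, 0.3]
grip_width: 0.021
```

```bash
python3 - <<'E'
from h import *
s=r.get_obs(); print(s['tcp_pos'],rot(s['orientation']).round(3), s['contact_force'],np.round(s['joints'],2))
print(totool(np.array([.6255,-.0895,.067])-s['tcp_pos']))
f=snap('wrist','w3'); 
E
```

```text
[ 0.60514923 -0.08825844  0.12095274] [[ 0.133  0.34   0.931]
 [-0.991  0.047  0.125]
 [-0.001 -0.939  0.343]] [ 1.51578041 -0.77872255  0.33685415] [-0.19  0.36  0.33  2.09 -0.52  0.41  0.68]
[0.00401853 0.05753569 0.00029786]
```

View pics/w3.png

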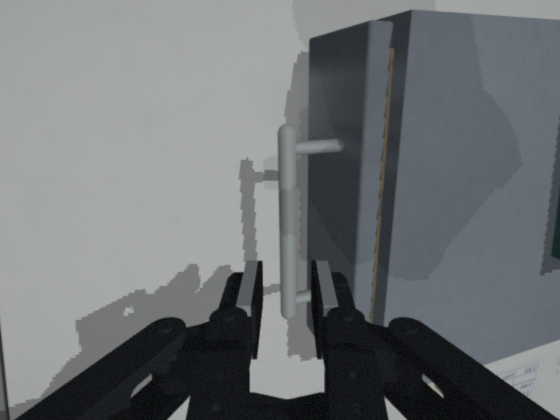

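Emit:
{"fn": "jog_arm", "kwargs": {
  "motion": [
    [0,[0,-0.02,0],[-6.7,0,0]],
    [0,[0,-0.02,0],[-6.7,0,0]],
    [0,[0,0,0],[-6.6,0,0]],
    [0,[0,0,0],[0,-7,0]],
    [0,[0,0,0],[0,-7,0]],
    [0,[0,0,0],[0,-7,0]],
    [0,[0,0,0],[0,-7,0]],
    [0,[0,0,0],[0,-7,0]],
    [0,[0,0,0],[0,-7,0]],
    [0,[0,0,0],[0,-7,0]]
  ]
}}

```text
clock: 5.43
tcp_pos: [0.5977, -0.0886, 0.1577]
orientation: [-1.521, 0.441, -0.456]
contact_force: [-0.2, -0.1, 1.0]
grip_width: -0.0002
```

Emit:
{"fn": "jog_arm", "kwargs": {
  "motion": [
    [0,[0,0,0],[0,-7,0]],
    [0,[0,0,0],[0,-7,0]],
    [0,[0,0,0],[0,-7,0]],
    [0,[0,0,0],[0,-7,0]],
    [0,[0,0,0],[0,-7,0]],
    [0,[0,0,0],[0,-7,0]],
    [0,[0,0,0],[0,0,0]]
  ]
}}

```text
clock: 6.02
tcp_pos: [0.5975, -0.0889, 0.1575]
orientation: [-1.567, -0.132, 0.116]
contact_force: [0.2, 0.3, 0.4]
grip_width: 0.0002
```

```bash
python3 - <<'E'
from h import *
s=r.get_obs(); print(s['tcp_pos'],rot(s['orientation']).round(3), s['contact_force'],np.round(s['joints'],2))
print(totool(np.array([.6453,-.0867,.072])-s['tcp_pos']))
f=snap('wrist','w4'); 
E
```

```text
[ 0.59751649 -0.08891227  0.15751332] [[ 0.988  0.01  -0.157]
 [ 0.157  0.001  0.988]
 [ 0.01  -1.    -0.001]] [0.177676   0.25040359 0.36463262] [-0.07  0.42  0.15  1.81 -0.08  0.91  1.85]
[ 0.04670319  0.08597497 -0.00527279]
```

View pics/w4.png

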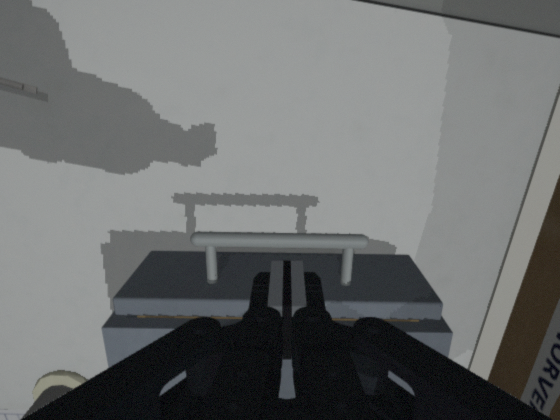

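Emit:
{"fn": "jog_arm", "kwargs": {
  "motion": [
    [0,[0.0235,0,-0.0026],[0,1.1,0]],
    [0,[0.0235,0,-0.0026],[0,0,0]],
    [0,[0,0.025,0],[0,0,0]],
    [0,[0,0.015,0],[0,0,0]],
    [0,[0,0,0],[0,0,0]],
    [0,[0,0,0],[0,0,0]]
  ]
}}

```text
clock: 6.57
tcp_pos: [0.643, -0.0872, 0.1162]
orientation: [-1.567, -0.108, 0.098]
contact_force: [-0.1, 0.0, 1.4]
grip_width: -0.0002
```

```bash
python3 - <<'E'
from h import *
s=r.get_obs(); print(s['tcp_pos'],rot(s['orientation']).round(3), s['contact_force'],np.round(s['joints'],2))
print(totool(np.array([.6453,-.0867,.072])-s['tcp_pos']))
f=snap('wrist','w5'); f=snap('side','d5',(200,130,330,250),5)
E
```

```text
[ 0.64297466 -0.08716543  0.11621396] [[ 0.991  0.006 -0.131]
 [ 0.131  0.002  0.991]
 [ 0.006 -1.     0.001]] [-0.05095008  0.01568619  1.3818456 ] [-0.07  0.54  0.15  1.72 -0.1   0.88  1.83]
[0.00208102 0.0442284  0.00012707]
```

View pics/w5.png

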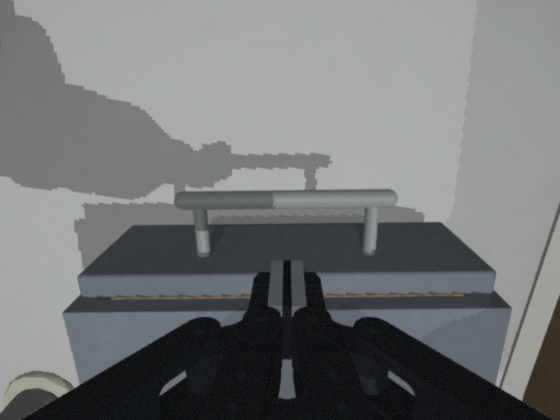

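View pics/d5.png

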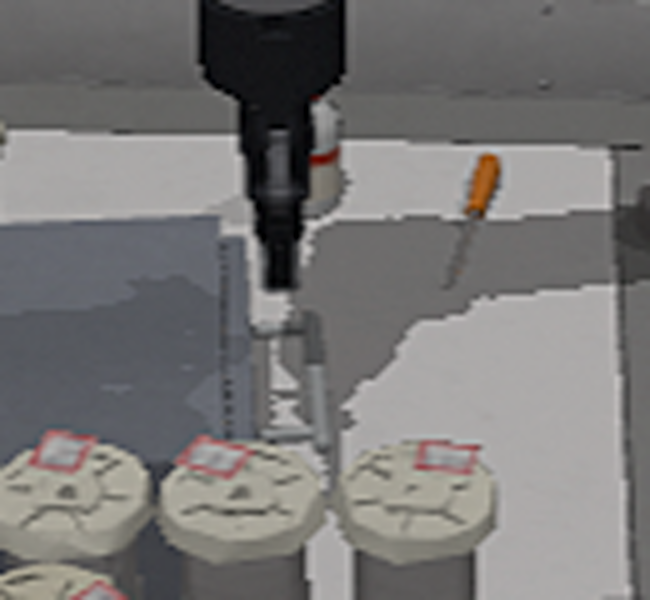

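```bash
python3 - <<'E'
from h import *
f=dict(np.load('w5.npz'))
a=pt(f,176,201,.067);b=pt(f,397,199,.067);print(a,b,(a+b)/2,np.linalg.norm(a-b))
for v in (192,196,200,204,207,235,250,262,275,285,292,297): print(v,pt(f,330,v).round(4))
E
```

```text
[ 0.63494118 -0.15355673  0.067     ] [ 0.61669947 -0.0243916   0.067     ] [ 0.62582033 -0.08897416  0.067     ] 0.1304468843234988
192 [ 0.6165 -0.0649  0.0708]
196 [ 0.6181 -0.065   0.0734]
200 [ 0.6205 -0.0645  0.0733]
204 [ 0.6228 -0.0642  0.0737]
207 [ 0.6255 -0.0634  0.0709]
235 [ 0.6555 -0.0547  0.0405]
250 [ 0.6562 -0.0573  0.0634]
262 [ 0.6562 -0.0592  0.08  ]
275 [ 0.6576 -0.0605  0.0931]
285 [ 0.6639 -0.0594  0.093 ]
292 [ 0.6686 -0.0585  0.0926]
297 [ 0.6715 -0.0581  0.0931]
```

Emit:
{"fn": "jog_arm", "kwargs": {
  "motion": [
    [0,[0.0023,0.01,0],[0,0,0]],
    [0,[0,0.015,0],[0,0,0]],
    [0,[0,0.012,0],[0,0,0]],
    [0,[0,0.007,0],[0,0,0]],
    [0,[0,0,0],[0,0,0]]
  ]
}}

```text
clock: 7.08
tcp_pos: [0.6442, -0.0868, 0.0706]
orientation: [-1.566, -0.108, 0.101]
contact_force: [-1.6, -0.5, -0.6]
grip_width: -0.0002
```

```bash
python3 - <<'E'
from h import *
s=r.get_obs(); print(s['tcp_pos'],rot(s['orientation']).round(3), s['contact_force'],np.round(s['joints'],2))
f=snap('wrist','w6')
E
```

```text
[ 0.64419473 -0.0868348   0.0705981 ] [[ 0.991  0.005 -0.133]
 [ 0.133  0.002  0.991]
 [ 0.005 -1.     0.002]] [-1.63536896 -0.47806934 -0.62219124] [-0.06  0.6   0.14  1.75 -0.11  0.8   1.84]
```

View pics/w6.png

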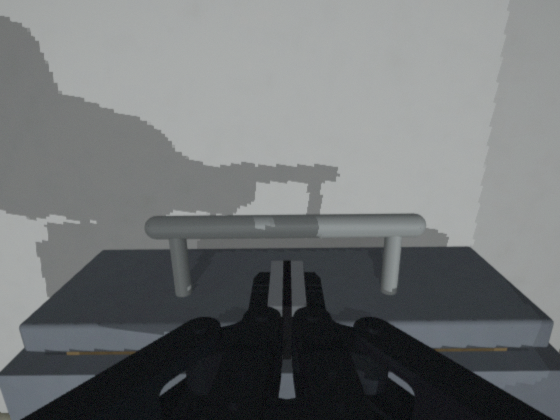

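Emit:
{"fn": "jog_arm", "kwargs": {
  "motion": [
    [0,[-0.004,0,0],[0,0,0]],
    [0,[-0.01,0,0],[0,0,0]],
    [0,[-0.018,0,0],[0,0,0]],
    [0,[-0.022,0,0],[0,0,0]],
    [0,[-0.022,0,0],[0,0,0]],
    [0,[-0.022,0,0],[0,0,0]],
    [0,[-0.022,0,0],[0,0,0]],
    [0,[-0.018,0,0],[0,0,0]],
    [0,[-0.01,0,0],[0,0,0]],
    [0,[-0.008,0,0],[0,0,0]]
  ]
}}

```text
clock: 7.97
tcp_pos: [0.4897, -0.1081, 0.0718]
orientation: [-1.567, -0.111, 0.097]
contact_force: [0.6, 0.5, -0.9]
grip_width: 0.0001
```

Emit:
{"fn": "jog_arm", "kwargs": {
  "motion": [
    [0,[-0.006,0,0],[0,0,0]],
    [0,[-0.005,0,0],[0,0,0]],
    [0,[-0.004,0,0],[0,0,0]],
    [0,[0,0,0],[0,0,0]]
  ]
}}

```text
clock: 8.3
tcp_pos: [0.4757, -0.1098, 0.0711]
orientation: [-1.567, -0.111, 0.098]
contact_force: [-0.4, -0.3, -0.6]
grip_width: 0.0002
```

```bash
python3 - <<'E'
from h import *
s=r.get_obs(); print(s['tcp_pos'],np.linalg.norm(s['tcp_pos'][:2]-np.array([.6442,-.0868])),rot(s['orientation']).round(3), s['contact_force'],np.round(s['joints'],2))
f=snap('wrist','w7'); f=snap('scene','s7')
E
```

```text
[ 0.47571394 -0.10979906  0.07108133] 0.17004855246946654 [[ 0.991  0.008 -0.133]
 [ 0.133  0.002  0.991]
 [ 0.008 -1.     0.001]] [-0.44790422 -0.29362854 -0.64719734] [-0.01  0.38  0.14  2.13 -0.09  0.62  1.89]
```

View pics/w7.png

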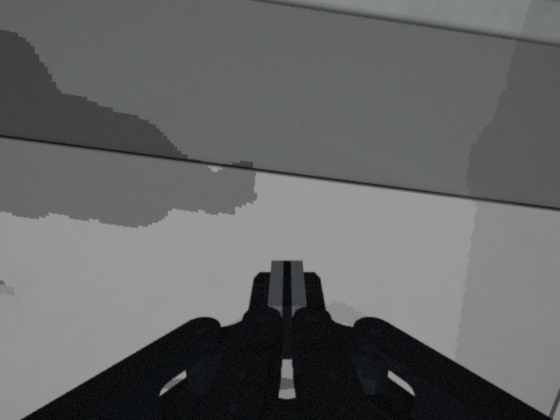

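View pics/s7.png

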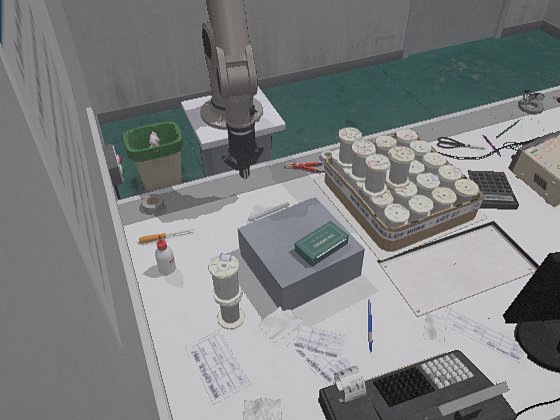

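```bash
python3 - <<'E'
from h import *
f=dict(np.load('w6.npz'))
for v in (225,255,258,262,264,266,270,280,290,300,305,310): print(v,pt(f,278,v).round(4),pt(f,255,v).round(4))
crop('s7','s7c',(120,150,400,330),2.8)
E
```

```text
225 [ 0.623  -0.0931  0.0724] [ 0.6239 -0.1034  0.0736]
255 [ 0.6604 -0.0893  0.0273] [ 0.6624 -0.1031  0.0269]
258 [ 0.6601 -0.0893  0.0318] [ 0.6621 -0.1028  0.0314]
262 [ 0.6335 -0.0915  0.0879] [ 0.6621 -0.1024  0.0364]
264 [ 0.6336 -0.0914  0.0894] [ 0.6628 -0.1022  0.0374]
266 [ 0.633  -0.0915  0.0924] [ 0.6623 -0.102   0.0407]
270 [ 0.6332 -0.0914  0.0953] [ 0.6619 -0.1016  0.046 ]
280 [ 0.6332 -0.0912  0.1031] [ 0.6381 -0.1     0.0968]
290 [ 0.6332 -0.0911  0.1102] [ 0.6384 -0.0994  0.1037]
300 [ 0.633  -0.091   0.1168] [ 0.6382 -0.0989  0.1105]
305 [ 0.633  -0.0909  0.1198] [ 0.6378 -0.0987  0.1143]
310 [ 0.6349 -0.0907  0.1199] [ 0.6319 -0.0984  0.1256]
```

View pics/s7c.png

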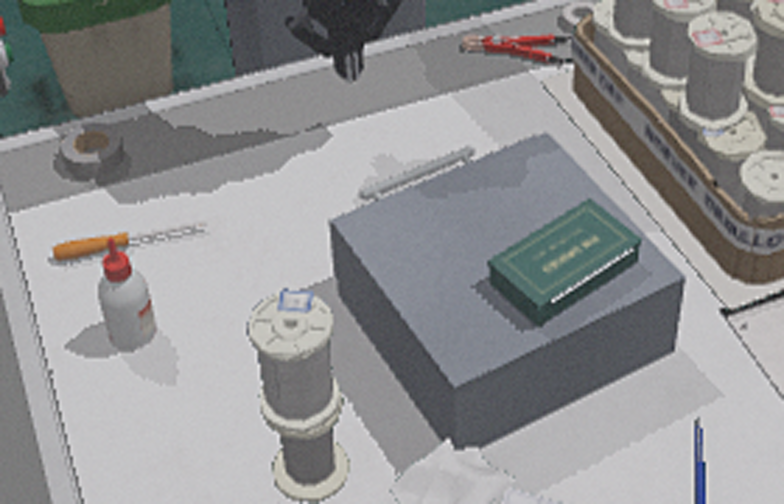

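```bash
python3 - <<'E'
from h import *
f=dict(np.load('d5.npz'))
for y in (240,260,275,283,288,292,296): print(y,pt(f,200+280/5,130+y/5).round(4))
f=dict(np.load('d2.npz'))
for y in (260,275,283,288,292,296,300): print('d2',y,pt(f,200+285/5,130+y/5).round(4),pt(f,200+350/5,130+y/5).round(4))
f=dict(np.load('w2.npz'))
for v in (258,262,266,270,280,300,330): print('w2',v,pt(f,252,v).round(4),pt(f,322,v).round(4))
E
```

```text
240 [ 0.6388 -0.077   0.1624]
260 [ 0.6387 -0.0732  0.1524]
275 [ 0.6395 -0.0771  0.1406]
283 [ 0.6393 -0.0742  0.1374]
288 [ 0.6398 -0.0779  0.132 ]
292 [ 0.6398 -0.0776  0.1296]
296 [ 0.6644 -0.276  -0.0007]
d2 260 [ 0.6357 -0.07    0.1545] [ 0.6021 -0.0774  0.1512]
d2 275 [ 0.6358 -0.0686  0.1461] [ 0.6021 -0.0762  0.1426]
d2 283 [ 0.6361 -0.0703  0.1401] [ 0.6022 -0.0772  0.1369]
d2 288 [ 0.636  -0.0689  0.1378] [ 0.6202 -0.2914 -0.0027]
d2 292 [ 0.6359 -0.0671  0.1364] [ 0.6198 -0.2862 -0.0024]
d2 296 [ 0.6364 -0.0707  0.1316] [ 6.192e-01 -2.784e-01 -5.000e-04]
d2 300 [ 0.6604 -0.2687  0.001 ] [ 0.6185 -0.2704  0.0016]
w2 258 [ 6.026e-01 -1.394e-01  4.000e-04] [ 0.6593 -0.1294  0.0007]
w2 262 [ 0.6064 -0.0738  0.1328] [ 0.6355 -0.0689  0.1325]
w2 266 [ 0.6067 -0.0734  0.1371] [ 0.635  -0.0686  0.1369]
w2 270 [ 0.607  -0.0737  0.1398] [ 0.635  -0.0694  0.1389]
w2 280 [ 0.6078 -0.0732  0.1484] [ 0.6341 -0.0689  0.1479]
w2 300 [ 0.609  -0.0788  0.1532] [ 0.6341 -0.0724  0.1562]
w2 330 [ 0.6108 -0.0886  0.1575] [ 0.6357 -0.0821  0.1603]
```

```bash
python3 - <<'E'
from h import *
P={'w2':([0.62297408,-0.08236804,0.11530743],[-1.288,1.09,-1.079]),'w3':([.60514923,-.08825844,.12095274],[-.992,.87,-1.241]),'w6':([0.64419473,-0.0868348,0.0705981],[-1.566,-.108,.101])}
for k,(p,o) in P.items():
    f=dict(np.load(k+'.npz')); C=rot(f['orientation']); T=rot(o)
    print(k,'tcp in cam',(C.T@(np.array(p)-f['xyz'])).round(4))
    for u in ((252,322) if k!='w6' else (278,296)):
      for v in (262,264):
        q=pt(f,u,v); print('  tip in tool',(T.T@(q-np.array(p))).round(4))
E
```

```text
w2 tcp in cam [0.0005 0.0287 0.1728]
  tip in tool [-0.0113 -0.0174 -0.0151]
  tip in tool [-0.0113 -0.0193 -0.0149]
  tip in tool [-0.0112 -0.0173  0.0145]
  tip in tool [-0.0117 -0.0201  0.0142]
w3 tcp in cam [0.0003 0.0286 0.173 ]
  tip in tool [-0.0118 -0.0187 -0.0148]
  tip in tool [-0.0115 -0.0198 -0.0147]
  tip in tool [-0.0111 -0.0174  0.0146]
  tip in tool [-0.0113 -0.0196  0.0144]
w6 tcp in cam [-0.0005  0.0286  0.173 ]
  tip in tool [-0.0111 -0.0173 -0.0032]
  tip in tool [-0.011  -0.0189 -0.0031]
  tip in tool [-0.0116 -0.0183  0.0044]
  tip in tool [-0.0109 -0.0188  0.0044]
```

Emit:
{"fn": "jog_arm", "kwargs": {
  "motion": [
    [0,[0.02,-0.008,0],[0,0,0]],
    [0,[0.035,0,0],[0,0,0]],
    [0,[0.035,0,0],[0,0,0]],
    [0,[0.035,0,0],[0,0,0]],
    [0,[0.03,0,0],[0,0,0]],
    [0,[0.016,0,0],[0,0,0]],
    [0,[0,0,0],[0,0,0]],
    [0,[0,0.01,0],[0,0,0]],
    [0,[0,0,0],[0,0,0]]
  ]
}}

```text
clock: 9.15
tcp_pos: [0.6433, -0.0871, 0.0681]
orientation: [-1.566, -0.108, 0.101]
contact_force: [-0.4, -0.2, 0.6]
grip_width: 0.0001
```

```bash
python3 - <<'E'
from h import *
s=r.get_obs(); print(s['tcp_pos'],rot(s['orientation']).round(3), s['contact_force'])
print(totool(np.array([.6453,-.0865,.038])-s['tcp_pos']))
E
```

```text
[ 0.6433342  -0.08708     0.06813188] [[ 0.991  0.004 -0.133]
 [ 0.133  0.002  0.991]
 [ 0.004 -1.     0.002]] [-0.38824688 -0.20301702  0.55140364]
[0.00189629 0.03014077 0.00026336]
```

Emit:
{"fn": "jog_arm", "kwargs": {
  "motion": [
    [0,[0.002,0,0],[0,0,0]],
    [0,[0,0.008,0],[0,0,0]],
    [0,[0,0.008,0],[0,0,0]],
    [0,[0,0.008,0],[0,0,0]],
    [0,[0,0.007,0],[0,0,0]],
    [0,[0,0,0],[0,0,0]]
  ]
}}

```text
clock: 9.65
tcp_pos: [0.6462, -0.0865, 0.0374]
orientation: [-1.566, -0.109, 0.101]
contact_force: [-0.3, 0.9, -1.1]
grip_width: 0.0001
```

```bash
python3 - <<'E'
from h import *
s=r.get_obs(); print(s['tcp_pos'],s['contact_force'])
snap('wrist','w8')
E
```

```text
[ 0.64617435 -0.08650411  0.03738605] [-0.3025647   0.88659636 -1.12011636]
```

View pics/w8.png

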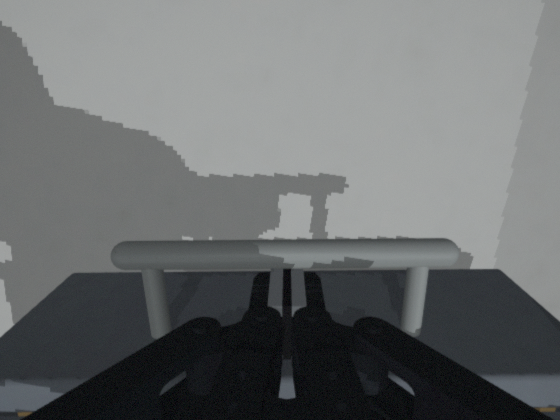

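Emit:
{"fn": "jog_arm", "kwargs": {
  "motion": [
    [0,[-0.004,0,0],[0,0,0]],
    [0,[-0.008,0,0],[0,0,0]],
    [0,[-0.015,0,0],[0,0,0]],
    [0,[-0.02,0,0],[0,0,0]],
    [0,[-0.022,0,0],[0,0,0]],
    [0,[-0.022,0,0],[0,0,0]],
    [0,[-0.022,0,0],[0,0,0]],
    [0,[-0.018,0,0],[0,0,0]],
    [0,[-0.014,0,0],[0,0,0]],
    [0,[-0.01,0,0],[0,0,0]]
  ]
}}

```text
clock: 10.53
tcp_pos: [0.4924, -0.1079, 0.0388]
orientation: [-1.567, -0.111, 0.097]
contact_force: [2.1, -1.3, -0.1]
grip_width: 0.0001
```

Emit:
{"fn": "jog_arm", "kwargs": {
  "motion": [
    [0,[-0.006,0,0],[0,0,0]],
    [0,[-0.004,0,0],[0,0,0]],
    [0,[-0.003,0,0],[0,0,0]],
    [0,[-0.002,0,0],[0,0,0]],
    [0,[-0.002,0,0],[0,0,0]],
    [0,[0,0,0],[0,0,0]]
  ]
}}

```text
clock: 11.03
tcp_pos: [0.4779, -0.1095, 0.0382]
orientation: [-1.567, -0.112, 0.098]
contact_force: [1.1, -1.0, -0.2]
grip_width: 0.0001
```

```bash
python3 - <<'E'
from h import *
s=r.get_obs(); print(s['tcp_pos'],np.linalg.norm(s['tcp_pos'][:2]-np.array([.6462,-.0865])),s['contact_force'],np.round(s['joints'],2))
snap('scene','s9')
E
```

```text
[ 0.47785704 -0.10947058  0.03823803] 0.1699029141136079 [ 1.11615834 -1.02082292 -0.21716968] [-0.    0.44  0.12  2.14 -0.11  0.55  1.91]
```

View pics/s9.png

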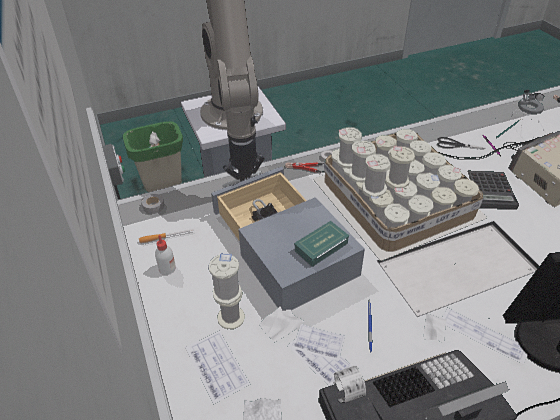

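Emit:
{"fn": "jog_arm", "kwargs": {
  "motion": [
    [0,[-0.003,0,0],[0,0,0]],
    [0,[-0.003,0,0],[0,0,0]],
    [0,[0,0,0],[0,0,0]]
  ]
}}

```text
clock: 11.33
tcp_pos: [0.4778, -0.1095, 0.0391]
orientation: [-1.568, -0.122, 0.09]
contact_force: [14.9, 2.2, -10.3]
grip_width: -0.0002
```

Emit:
{"fn": "jog_arm", "kwargs": {
  "motion": [
    [0,[0.008,0,0],[0,0,0]],
    [0,[0,0,0],[0,0,0]],
    [0,[0,-0.02,0],[0,0,0]],
    [0,[0,-0.035,0],[0,0,0]],
    [0,[0,-0.035,0],[0,0,0]],
    [0,[0,-0.035,0],[0,0,0]],
    [0.6,[0,-0.035,0],[0,0,0]],
    [0.6,[0.03,-0.02,0],[0,0,0]],
    [0.6,[0.02,0,0],[0,0,0]],
    [0.6,[0,0,0],[0,0,0]]
  ]
}}

```text
clock: 12.17
tcp_pos: [0.5308, -0.1019, 0.22]
orientation: [-1.567, -0.116, 0.097]
contact_force: [1.3, 0.5, -0.4]
grip_width: 0.0478
```

```bash
python3 - <<'E'
from h import *
s=r.get_obs(); print(s['tcp_pos'],s['contact_force'],np.round(s['joints'],2))
snap('wrist','w10')
E
```

```text
[ 0.53077322 -0.10192007  0.22001526] [ 1.33612951  0.54389073 -0.43554838] [-0.06  0.25  0.17  1.9  -0.05  0.99  1.83]
```

View pics/w10.png

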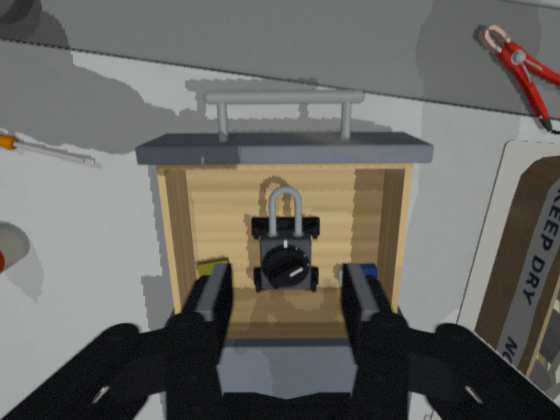

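```bash
python3 - <<'E'
from h import *
crop('w10','w10c',(235,175,335,300),6)
E
```

```text
(no output)
```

View pics/w10c.png

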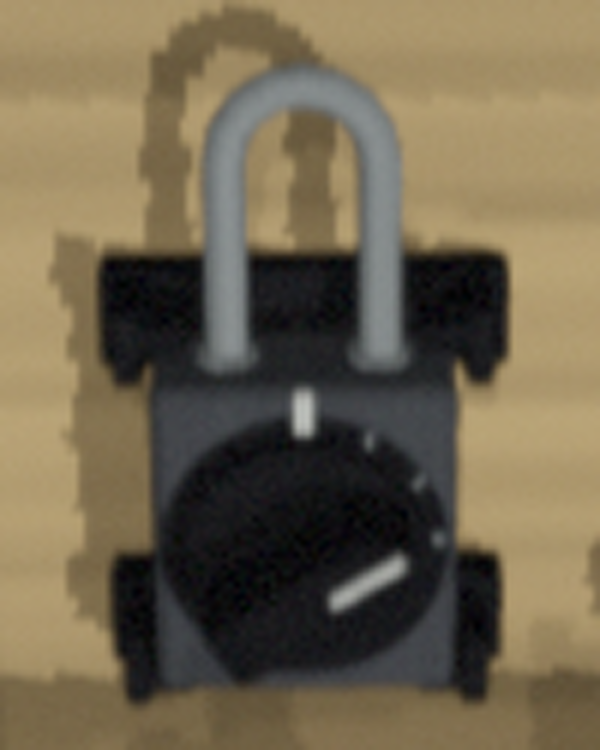

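```bash
python3 - <<'E'
from h import *
f=dict(np.load('w10.npz'))
p=lambda x,y:(235+x/6,175+y/6)
for n,x,y in [('blockTop',170,400),('blk2',440,400),('disc',230,450),('disc2',400,500),('line',370,585),('bar',280,630),('floor',560,200),('legL',225,250),('legR',380,250),('bow',305,85)]:
    print(n,pt(f,*p(x,y)).round(4))
Z=.032
a=pt(f,*p(330,608),Z+.049);b=pt(f,*p(408,562),Z+.049)
m0=pt(f,*p(303,392),Z+.026);m1=pt(f,*p(303,438),Z+.026)
print('line',a,b,'ang',np.degrees(np.arctan2(*(b-a)[[1,0]])))
print('mark',m0,m1)
LT=pt(f,*p(155,392),Z+.026);RT=pt(f,*p(458,392),Z+.026);LB=pt(f,*p(160,686),Z+.026);RB=pt(f,*p(452,686),Z+.026)
print(LT,RT,LB,RB,np.linalg.norm(LT-RT),np.linalg.norm(LT-LB),np.linalg.norm(RT-RB))
print('ctr',(LT+RT+LB+RB)/4,'yaw',np.degrees(np.arctan2(-(RT-LT)[0],(RT-LT)[1])),np.degrees(np.arctan2(-(RB-LB)[0],(RB-LB)[1])))
l1=pt(f,*p(225,340),Z+.0165);l2=pt(f,*p(225,150),Z+.0165);r1=pt(f,*p(380,340),Z+.0165);r2=pt(f,*p(380,150),Z+.0165);bw=pt(f,*p(303,70),Z+.0165)
print('legs',l1,l2,r1,r2,bw)
E
```

```text
blockTop [ 0.5952 -0.1149  0.0579]
blk2 [ 0.5896 -0.0722  0.0574]
disc [ 0.6023 -0.1044  0.0585]
disc2 [ 0.605  -0.0766  0.0634]
line [ 0.6111 -0.0811  0.0809]
bar [ 0.6205 -0.0937  0.0811]
floor [ 0.5651 -0.0533  0.0233]
legL [ 0.5721 -0.1093  0.0489]
legR [ 0.5681 -0.0849  0.0506]
bow [ 0.543  -0.1003  0.0493]
line [ 0.61577709 -0.08657076  0.081     ] [ 0.60633989 -0.07593166  0.081     ] ang 131.57399276330938
mark [ 0.59092005 -0.09412781  0.058     ] [ 0.59892016 -0.09304919  0.058     ]
[ 0.59407559 -0.11745254  0.058     ] [ 0.58761466 -0.06969549  0.058     ] [ 0.6474612  -0.11062798  0.058     ] [ 0.64092558 -0.0622456   0.058     ] 0.04819210190089436 0.053820053190244875 0.053828942229563435
ctr [ 0.61751926 -0.0900054   0.058     ] yaw 7.704626293440524 7.693103932729557
legs [ 0.58776498 -0.10735295  0.0485    ] [ 0.55551709 -0.11131374  0.0485    ] [ 0.58438876 -0.08240338  0.0485    ] [ 0.55224025 -0.08712002  0.0485    ] [ 0.54088717 -0.10088955  0.0485    ]
```

```bash
python3 - <<'E'
from h import *
f=dict(np.load('w10.npz'))
p=lambda x,y:(235+x/6,175+y/6)
L=pt(f,*p(162,545),.063);Rr=pt(f,*p(447,545),.063);T=pt(f,*p(303,416),.063);B=pt(f,*p(310,670),.063)
print(L,Rr,T,B,(L+Rr)/2,(T+B)/2,np.linalg.norm(L-Rr),np.linalg.norm(T-B))
# depth mask of bar top
H,W=f['range_z'].shape
vs,us=np.mgrid[200:300,240:335]
d=f['range_z'][200:300,240:335]
C=rot(f['orientation']);P=np.stack([(us-f['cx'])/f['fx']*d,(vs-f['cy'])/f['fy']*d,d],-1)@C.T+f['xyz']
m=(P[...,2]>.077)&(P[...,2]<.085)
Q=P[m];print(m.sum(),Q.mean(0)); 
rect=cv2.minAreaRect((Q[:,:2]*1000).astype(np.float32));print(rect)
m=(P[...,2]>.061)&(P[...,2]<.085)
print(cv2.minEnclosingCircle((P[m][:,:2]*1000).astype(np.float32)))
s=r.get_obs(); print(rot(s['orientation']).round(4))
E
```

```text
[ 0.6183487  -0.11326952  0.063     ] [ 0.61221679 -0.06790962  0.063     ] [ 0.59274367 -0.09387352  0.063     ] [ 0.63799857 -0.08661292  0.063     ] [ 0.61528274 -0.09058957  0.063     ] [ 0.61537112 -0.09024322  0.063     ] 0.0457724858043503 0.045833634045291144
449 [ 0.61663194 -0.0904867   0.08095087]
((616.8428344726562, -89.74220275878906), (12.210424423217773, 34.32051467895508), 41.282718658447266)
((617.8379516601562, -91.12679290771484), 21.769710540771484)
[[ 0.9909  0.0075 -0.1342]
 [ 0.1342  0.0023  0.991 ]
 [ 0.0078 -1.      0.0013]]
```

Emit:
{"fn": "jog_arm", "kwargs": {
  "motion": [
    [0.3,[0.029,0,0],[0,0,0]],
    [0.3,[0.029,0,0],[0,0,0]],
    [0.3,[0.029,0,0],[0,0,0]],
    [0.3,[0,0.02,0],[0,7,0]],
    [0.3,[0,0.02,0],[0,7,0]],
    [0.3,[0,0.02,0],[0,7,0]],
    [0.3,[0,0.02,0],[0,7,0]],
    [0.3,[0,0.02,0],[0,7,0]],
    [0.3,[0,0.015,0],[0,7,0]],
    [0.3,[0,0,0],[0,7,0]]
  ]
}}

```text
clock: 13.05
tcp_pos: [0.6094, -0.0913, 0.0994]
orientation: [-1.493, 0.572, -0.568]
contact_force: [-0.4, 0.8, -0.6]
grip_width: 0.0259
```

Emit:
{"fn": "jog_arm", "kwargs": {
  "motion": [
    [0.3,[0,0,0],[0,7,0]],
    [0.3,[0,0,0],[0,0,0]],
    [0.3,[0,0,0],[0,0,0]]
  ]
}}

```text
clock: 13.3
tcp_pos: [0.6128, -0.0914, 0.1033]
orientation: [-1.465, 0.654, -0.66]
contact_force: [0.3, -0.8, -0.4]
grip_width: 0.0258
```

```bash
python3 - <<'E'
from h import *
s=r.get_obs(); Rm=rot(s['orientation']);print(s['tcp_pos'],Rm.round(4),np.degrees(np.arctan2(Rm[1,2],Rm[0,2])),np.round(s['joints'],2))
f=snap('wrist','w11')
vs,us=np.mgrid[150:420,200:380]
d=f['range_z'][150:420,200:380]
C=rot(f['orientation']);P=np.stack([(us-f['cx'])/f['fx']*d,(vs-f['cy'])/f['fy']*d,d],-1)@C.T+f['xyz']
m=(P[...,2]>.077)&(P[...,2]<.085)
Q=P[m];print(m.sum(),Q.mean(0),cv2.minAreaRect((Q[:,:2]*1000).astype(np.float32)))
print('to', totool(np.array([.6167,-.09,.049])-s['tcp_pos']))
T=(P-s['tcp_pos'])@Rm
m=(np.abs(T[...,2])<.035)&(T[...,1]<-.005)&(T[...,1]>-.03);print('tips',m.sum(),T[m][:,1].max() if m.any() else '',T[m][:,2].min(),T[m][:,2].max())
E
```

```text
[ 0.61275865 -0.09144665  0.10330232] [[ 0.6667  0.0049  0.7453]
 [-0.7453  0.0019  0.6667]
 [ 0.0019 -1.      0.0049]] 41.81706471483788 [-0.22  0.53  0.36  1.82 -0.25  0.83  0.99]
1263 [ 0.61708417 -0.090079    0.08091948] ((638.5789794921875, -127.95768737792969), (17.113357543945312, 122.84490203857422), 28.647226333618164)
to [0.00142129 0.05432765 0.00358544]
tips 1266 -0.012183659943628349 -0.026660774547229732 0.026161737579515267
```

View pics/w11.png

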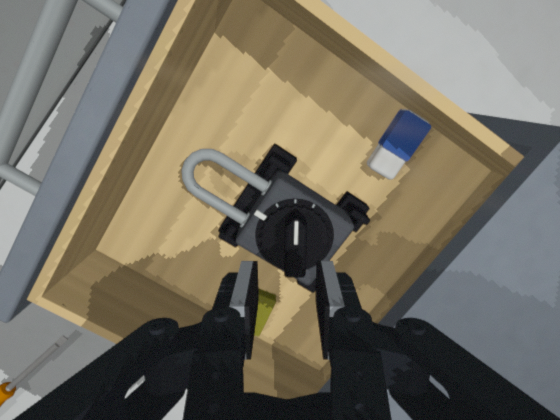

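Emit:
{"fn": "jog_arm", "kwargs": {
  "motion": [
    [0.3,[0.0014,0.012,0.0036],[0,0.8,0]],
    [0.3,[0,0.015,0],[0,0,0]],
    [0.3,[0,0.013,0],[0,0,0]],
    [0.3,[0,0.008,0],[0,0,0]],
    [0.3,[0,0.004,0],[0,0,0]],
    [0.3,[0,0,0],[0,0,0]],
    [0.3,[0,0,0],[0,0,0]]
  ]
}}

```text
clock: 13.93
tcp_pos: [0.6187, -0.0899, 0.0521]
orientation: [-1.46, 0.664, -0.674]
contact_force: [-0.1, -0.0, 0.4]
grip_width: 0.0253
```

```bash
python3 - <<'E'
from h import *
s=r.get_obs(); Rm=rot(s['orientation']);print(s['tcp_pos'],Rm.round(4),np.degrees(np.arctan2(Rm[1,2],Rm[0,2])),s['contact_force'])
f=snap('wrist','w12')
E
```

```text
[ 0.61869762 -0.08986526  0.05214043] [[ 0.6542  0.008   0.7563]
 [-0.7563  0.0022  0.6542]
 [ 0.0035 -1.      0.0075]] 40.857817562899115 [-0.05817015 -0.01948573  0.41365198]
```

View pics/w12.png

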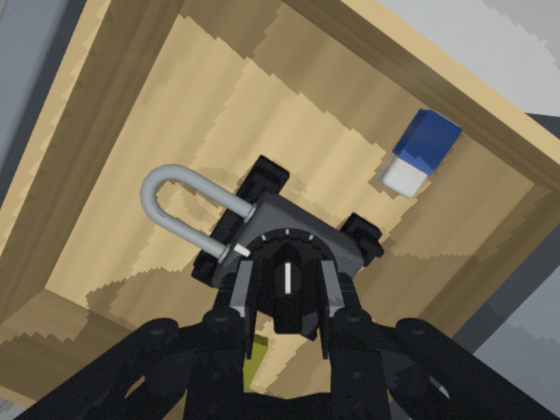

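Emit:
{"fn": "jog_arm", "kwargs": {
  "motion": [
    [0.3,[-0.001,0.002,-0.0007],[0,0,0]],
    [0,[0,0,0],[0,0,0]],
    [0,[0,0,0],[0,0,0]],
    [0,[0,0,0],[0,0,0]],
    [0,[0,0,0],[0,0,0]]
  ],
  "force": 30
}}

```text
clock: 14.4
tcp_pos: [0.6187, -0.0898, 0.0515]
orientation: [-1.459, 0.662, -0.677]
contact_force: [1.0, -0.6, 6.8]
grip_width: 0.0113
```

Emit:
{"fn": "jog_arm", "kwargs": {
  "motion": [
    [0,[0,-0.0015,0],[0,0,0]],
    [0,[0,0,0],[0,-5,0]],
    [0,[0,0,0],[0,-6.5,0]],
    [0,[0,0,0],[0,-6.5,0]],
    [0,[0,0,0],[0,-6.5,0]],
    [0,[0,0,0],[0,-6.5,0]],
    [0,[0,0,0],[0,-6.5,0]],
    [0,[0,0,0],[0,-6.5,0]],
    [0,[0,0,0],[0,-6.5,0]],
    [0,[0,0,0],[0,-6.5,0]]
  ]
}}

```text
clock: 15.23
tcp_pos: [0.6166, -0.0908, 0.0515]
orientation: [-1.568, -0.117, 0.106]
contact_force: [-0.5, -3.0, 0.1]
grip_width: 0.0111
```

Emit:
{"fn": "jog_arm", "kwargs": {
  "motion": [
    [0,[0,0,0],[0,0,0]],
    [0,[0,0,0],[0,0,0]]
  ]
}}

```text
clock: 15.4
tcp_pos: [0.6167, -0.0901, 0.0515]
orientation: [-1.567, -0.11, 0.099]
contact_force: [-1.3, -1.4, -0.2]
grip_width: 0.0112
```

```bash
python3 - <<'E'
from h import *
s=r.get_obs(); Rm=rot(s['orientation']);print(s['tcp_pos'],Rm.round(4),np.degrees(np.arctan2(Rm[1,2],Rm[0,2])),s['contact_force'],s['moment'])
f=snap('wrist','w13')
E
```

```text
[ 0.61671585 -0.09011344  0.05149599] [[ 0.9912  0.007  -0.1325]
 [ 0.1325  0.0021  0.9912]
 [ 0.0072 -1.      0.0012]] 97.61377331724475 [-1.25803306 -1.40942819 -0.23678148] [-0.44011593  0.14948403  0.00552838]
```

View pics/w13.png

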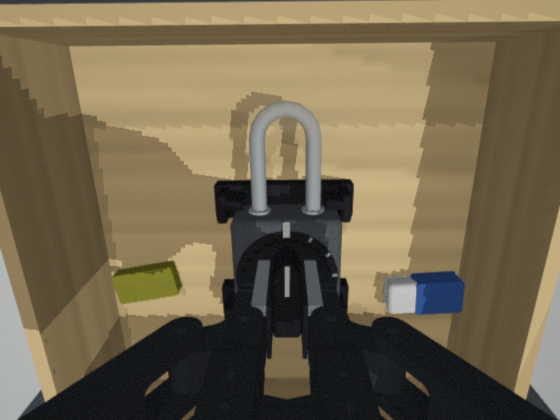

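Emit:
{"fn": "jog_arm", "kwargs": {
  "motion": [
    [0.3,[0,0,0],[0,0,0]],
    [0.3,[0,0,0],[0,0,0]],
    [0.3,[0,-0.015,0],[0,0,0]],
    [0.5,[0,-0.025,0],[0,0,0]],
    [0.6,[-0.02,-0.01,0],[0,0,0]],
    [0.6,[-0.025,0,0],[0,0,0]],
    [0.6,[-0.014,0,0],[0,0,0]],
    [0.6,[0,0,0],[0,0,0]]
  ]
}}

```text
clock: 16.12
tcp_pos: [0.5556, -0.0979, 0.1014]
orientation: [-1.566, -0.11, 0.101]
contact_force: [-0.8, -0.7, -0.9]
grip_width: 0.051
```

```bash
python3 - <<'E'
from h import *
s=r.get_obs(); Rm=rot(s['orientation']);print(s['tcp_pos'],Rm.round(4),np.degrees(np.arctan2(Rm[1,2],Rm[0,2])),s['contact_force'],s['moment'])
f=snap('wrist','w14')
print(totool(np.array([.5583,-.0979,.0165])-s['tcp_pos']))
E
```

```text
[ 0.55556139 -0.09791851  0.10137249] [[ 0.9909  0.0057 -0.1344]
 [ 0.1344  0.0024  0.9909]
 [ 0.006  -1.      0.0016]] 97.72520004471022 [-0.8381486  -0.6519307  -0.94678263] [-0.01119949  0.03287347 -0.00764607]
[ 0.00203649  0.08489092 -0.00047287]
```

View pics/w14.png

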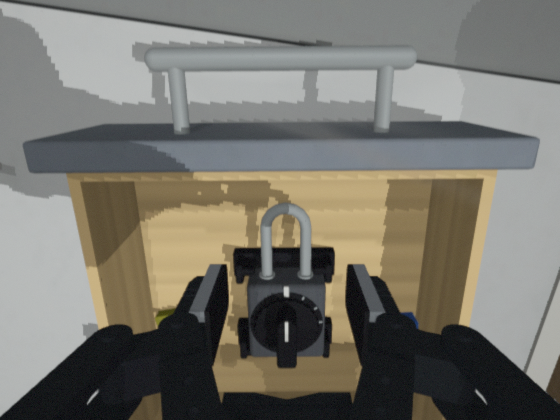

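```bash
python3 - <<'E'
from h import *
f=dict(np.load('w14.npz'))
crop('w14','w14c',(215,190,355,375),4)
for n,u,v,z in [('postL',245,249,.0487),('postR',325,249,.0487),('bow',286,204,.0485),('legs',286,240,.0485),('legL',266,240,.0485),('legR',306,240,.0485)]: print(n,pt(f,u,v,z).round(4),pt(f,u,v+2).round(4))
E
```

```text
postL [ 0.5751 -0.1211  0.0487] [ 0.586  -0.1221  0.0295]
postR [ 0.5684 -0.0712  0.0487] [ 0.5782 -0.0676  0.0305]
bow [ 0.5421 -0.0995  0.0485] [ 0.5434 -0.0993  0.0485]
legs [ 0.5656 -0.0963  0.0485] [ 0.5782 -0.0946  0.0237]
legL [ 0.5673 -0.1087  0.0485] [ 0.5688 -0.1086  0.0481]
legR [ 0.5639 -0.084   0.0485] [ 0.5651 -0.0838  0.049 ]
```

View pics/w14c.png

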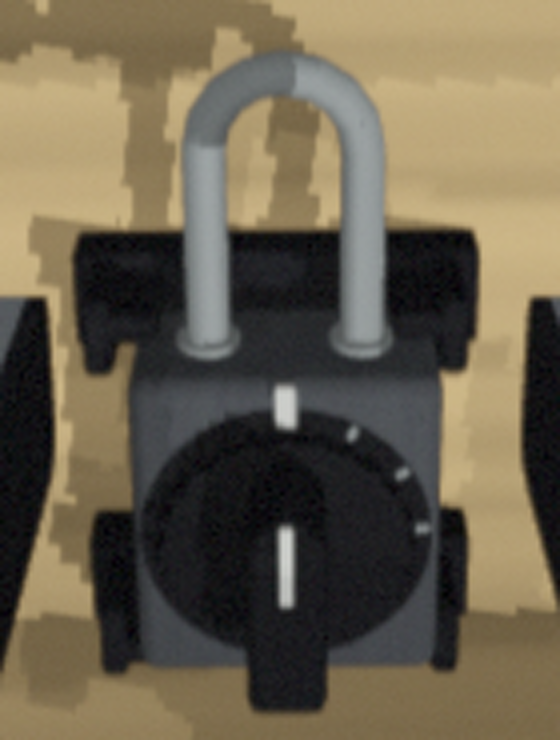

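Emit:
{"fn": "jog_arm", "kwargs": {
  "motion": [
    [0.6,[0.0035,0.015,-0.0003],[0,0,0]],
    [0.6,[0,0.02,0],[0,0,0]],
    [0.6,[0,0.02,0],[0,0,0]],
    [0.6,[0,0.015,0],[0,0,0]],
    [0.6,[0,0.009,0],[0,0,0]],
    [0.6,[0,0.005,0],[0,0,0]],
    [0.6,[0,0,0],[0,0,0]]
  ]
}}

```text
clock: 16.75
tcp_pos: [0.5629, -0.0968, 0.0164]
orientation: [-1.566, -0.113, 0.102]
contact_force: [0.5, -0.5, 0.2]
grip_width: 0.0515
```

```bash
python3 - <<'E'
from h import *
s=r.get_obs(); print(s['tcp_pos'],s['contact_force'])
f=snap('wrist','w15')
E
```

```text
[ 0.56291621 -0.09679576  0.01644066] [ 0.47011803 -0.51257327  0.24330883]
```

View pics/w15.png

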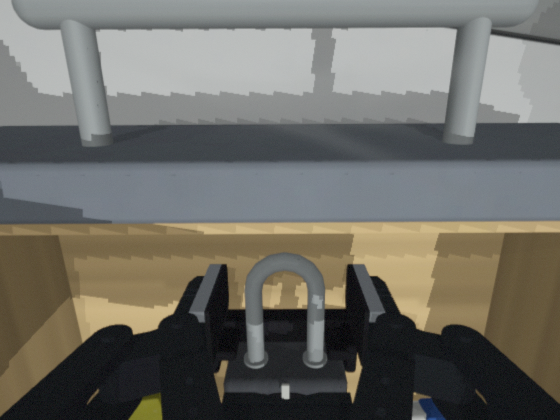

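Emit:
{"fn": "jog_arm", "kwargs": {
  "motion": [
    [0.6,[-0.002,0,-0.0005],[0,0,0]],
    [0,[0,0,0],[0,0,0]],
    [0,[0,0,0],[0,0,0]],
    [0,[0,0,0],[0,0,0]],
    [0,[0,0,0],[0,0,0]]
  ],
  "force": 40
}}

```text
clock: 17.22
tcp_pos: [0.5613, -0.0981, 0.0181]
orientation: [-1.567, -0.115, 0.1]
contact_force: [-1.5, 0.1, 5.0]
grip_width: 0.0303
```

Emit:
{"fn": "jog_arm", "kwargs": {
  "motion": [
    [0,[-0.003,0,0],[0,0,0]],
    [0,[-0.004,0,0],[0,0,0]],
    [0,[-0.004,0,0],[0,0,0]],
    [0,[-0.004,0,0],[0,0,0]],
    [0,[-0.002,0,0],[0,0,0]],
    [0,[-0.001,0,0],[0,0,0]],
    [0,[0,0,0],[0,0,0]]
  ]
}}

```text
clock: 17.8
tcp_pos: [0.5429, -0.1006, 0.0172]
orientation: [-1.567, -0.114, 0.101]
contact_force: [3.1, -0.6, 1.9]
grip_width: 0.0303
```

```bash
python3 - <<'E'
from h import *
s=r.get_obs(); print(s['tcp_pos'],s['contact_force'],np.linalg.norm(s['tcp_pos'][:2]-np.array([.5613,-.0981])))
f=snap('wrist','w16')
E
```

```text
[ 0.54292188 -0.10058465  0.01724677] [ 3.14177759 -0.62568645  1.89549079] 0.018545317872350295
```

View pics/w16.png

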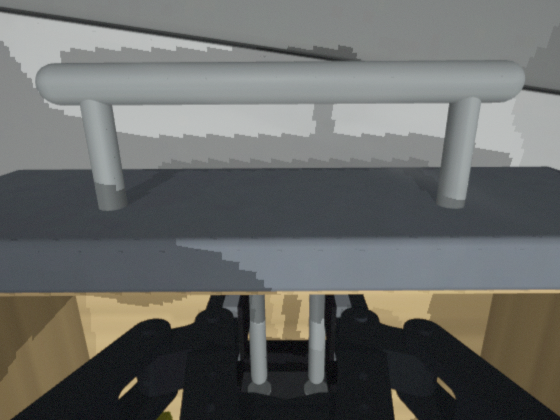

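Emit:
{"fn": "jog_arm", "kwargs": {
  "motion": [
    [0,[-0.002,0,0],[0,0,0]],
    [0,[-0.002,0,0],[0,0,0]],
    [0,[0,0,0],[0,0,0]]
  ]
}}

```text
clock: 18.1
tcp_pos: [0.5426, -0.1006, 0.0181]
orientation: [-1.567, -0.12, 0.096]
contact_force: [9.2, -0.6, 0.6]
grip_width: 0.0301
```

```bash
python3 - <<'E'
from h import *
s=r.get_obs(); print(s['tcp_pos'],s['contact_force'],np.linalg.norm(s['tcp_pos'][:2]-np.array([.5613,-.0981])))
f=snap('wrist','w17')
E
```

```text
[ 0.54257966 -0.10057074  0.01805066] [ 9.23965594 -0.58646651  0.64542708] 0.018882679016091426
```

View pics/w17.png

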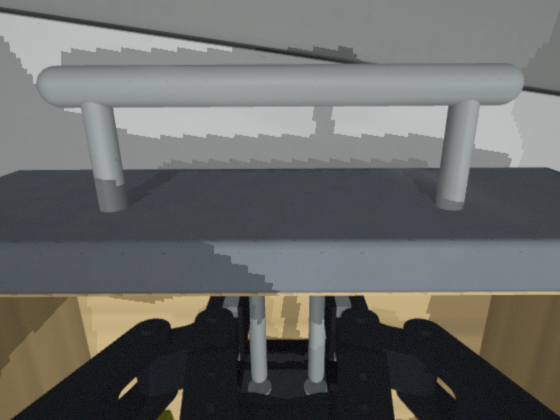

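Emit:
{"fn": "jog_arm", "kwargs": {
  "motion": [
    [0,[0.003,0,0],[0,0,0]],
    [0.6,[0,0,0],[0,0,0]],
    [0.6,[0,0,0],[0,0,0]],
    [0.6,[0,0,0],[0,0,0]],
    [0.6,[0,-0.015,0],[0,0,0]],
    [0.6,[0,-0.03,0],[0,0,0]],
    [0.8,[0,-0.035,0],[0,0,0]],
    [0.8,[0,-0.02,0],[0,0,0]],
    [0.8,[0,0,0],[0,0,0]]
  ]
}}

```text
clock: 18.9
tcp_pos: [0.5431, -0.1013, 0.121]
orientation: [-1.567, -0.118, 0.096]
contact_force: [0.6, 1.0, -0.7]
grip_width: 0.0681
```

```bash
python3 - <<'E'
from h import *
s=r.get_obs(); print(s['tcp_pos'],s['contact_force'])
f=snap('wrist','w18')
E
```

```text
[ 0.54310342 -0.10125345  0.1210482 ] [ 0.62187244  0.99337145 -0.66874786]
```

View pics/w18.png

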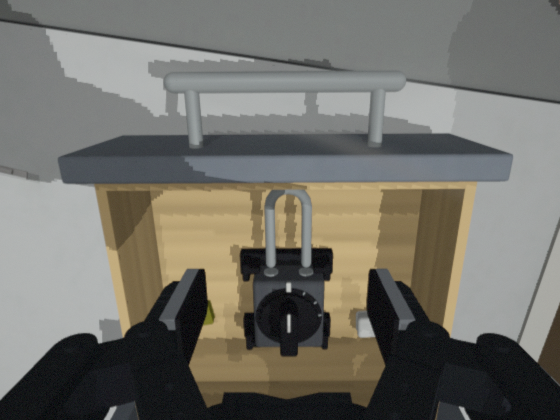

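```bash
python3 - <<'E'
from h import *
f=dict(np.load('w18.npz'))
crop('w18','w18c',(225,175,355,365),4)
d=f['range_z']
vs,us=np.mgrid[180:400,200:380]; dd=d[180:400,200:380]
C=rot(f['orientation']);P=np.stack([(us-f['cx'])/f['fx']*dd,(vs-f['cy'])/f['fy']*dd,dd],-1)@C.T+f['xyz']
m=(P[...,2]>.077)&(P[...,2]<.085)&(abs(P[...,0]-.617)<.03)&(abs(P[...,1]+.09)<.03)
Q=P[m];print('bar',m.sum(),Q.mean(0),cv2.minAreaRect((Q[:,:2]*1000).astype(np.float32)))
m=(P[...,2]>.046)&(P[...,2]<.0515)&(P[...,0]<.585)&(abs(P[...,1]+.1)<.02)
Q=P[m];print('shackle',Q.min(0),Q.max(0))
m=(P[...,2]>.055)&(P[...,2]<.061)&(abs(P[...,0]-.617)<.05)&(abs(P[...,1]+.09)<.04)
Q=P[m];print('block',Q.min(0),Q.max(0),cv2.minAreaRect((Q[:,:2]*1000).astype(np.float32)))
E
```

```text
bar 809 [ 0.61389731 -0.08984948  0.08104262] ((614.889404296875, -89.90355682373047), (35.712806701660156, 11.632864952087402), 8.216866493225098)
shackle [ 0.52543898 -0.11635015  0.04600194] [ 0.58472596 -0.08011114  0.05095168]
block [ 0.58530919 -0.11769675  0.05500401] [ 0.64707318 -0.061477    0.06098923] ((616.3553466796875, -89.5572280883789), (57.27239990234375, 50.00352096557617), 8.222953796386719)
```

View pics/w18c.png

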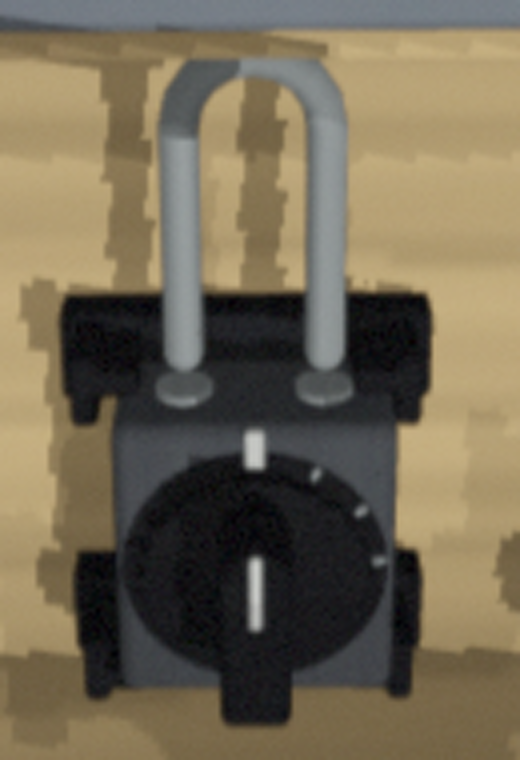

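```bash
python3 - <<'E'
from h import *
f=dict(np.load('w13.npz'))
c=np.array([.6164,-.0896,0]); yx=np.radians(7.9); X=np.array([np.cos(yx),np.sin(yx),0]);Y=np.array([-np.sin(yx),np.cos(yx),0])
for n,u,v in [('y1',177,265),('y2',178,290),('y3',120,290),('y4',118,268),('b1',390,282),('b2',392,308),('b3',460,280),('b4',455,308)]:
    p=pt(f,u,v); print(n,p.round(4),(p-c)@X.round(4),((p-c)@Y).round(4))
for k,P,o in [('w15',[0.56291621,-0.09679576,0.01644066],[-1.566,-.113,.102]),('w18',[0.54310342,-0.10125345,0.1210482],[-1.567,-.118,.096])]:
    f=dict(np.load(k+'.npz')); T=rot(o)
    vs,us=np.mgrid[240:300,150:280]; dd=f['range_z'][240:300,150:280]
    C=rot(f['orientation']);Q=np.stack([(us-f['cx'])/f['fx']*dd,(vs-f['cy'])/f['fy']*dd,dd],-1)@C.T+f['xyz']
    L=(Q-np.array(P))@T; m=(abs(L[...,0]+.011)<.004)&(L[...,1]<0)&(L[...,1]>-.04)&(L[...,2]<-.02)&(L[...,2]>-.06)
    print(k,m.sum(),L[m].max(0),L[m].min(0))
print(totool(c+[0,0,.0135]-np.array(r.get_obs()['tcp_pos'])), rot(r.get_obs()['orientation']).round(4))
E
```

```text
y1 [ 0.6394 -0.149   0.0227] 0.014661158875633372 -0.062
y2 [ 0.6503 -0.1458  0.0308] 0.025835321263413594 -0.0603
y3 [ 0.6533 -0.1769  0.0325] 0.024585964958567293 -0.0915
y4 [ 0.646  -0.1823  0.0223] 0.016582993012146285 -0.0959
b1 [ 0.6307 -0.0299  0.0295] 0.022318288731039537 0.0572
b2 [ 0.6436 -0.0273  0.0348] 0.035487579366316954 0.058
b3 [0.6226 0.0061 0.0329] 0.019289075541503616 0.094
b4 [0.6385 0.0067 0.0357] 0.03509362006253531 0.0923
w15 2259 [-0.00700033 -0.00433117 -0.02000499] [-0.01499922 -0.03999389 -0.05997127]
w18 701 [-0.00700198 -0.01994633 -0.03329451] [-0.01246185 -0.03999564 -0.04729951]
[0.07419827 0.10623156 0.0010889 ] [[ 9.906e-01  1.100e-02 -1.363e-01]
 [ 1.362e-01  2.100e-03  9.907e-01]
 [ 1.110e-02 -9.999e-01  6.000e-04]]
```

Emit:
{"fn": "jog_arm", "kwargs": {
  "motion": [
    [0.75,[0.02,0,0.0004],[0,0,0.5]],
    [0.75,[0.025,0,0.0004],[0,0,0]],
    [0.75,[0.02,0,0.0003],[0,0,0]],
    [0.75,[0.009,0,0],[0,0,0]],
    [0.75,[0,0.02,0],[0,0,0]],
    [0.75,[0,0.025,0],[0,0,0]],
    [0.75,[0,0.015,0],[0,0,0]],
    [0.75,[0,0,0],[0,0,0]]
  ]
}}

```text
clock: 19.62
tcp_pos: [0.6097, -0.0893, 0.0524]
orientation: [-1.566, -0.1, 0.116]
contact_force: [-0.4, 0.6, -0.3]
grip_width: 0.0644
```

```bash
python3 - <<'E'
from h import *
s=r.get_obs(); print(s['tcp_pos'],s['contact_force'],rot(s['orientation']).round(4))
print(totool(np.array([.6164,-.0896,.011])-s['tcp_pos']))
f=snap('wrist','w19')
E
```

```text
[ 0.60967977 -0.08929858  0.05238339] [-0.38991639  0.58653007 -0.34267528] [[ 0.9906 -0.0103 -0.1365]
 [ 0.1365  0.0015  0.9906]
 [-0.01   -0.9999  0.0029]]
[ 0.00702896  0.04131155 -0.00133649]
```

View pics/w19.png

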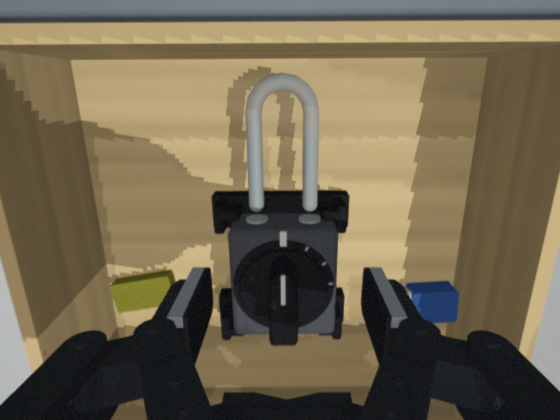

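Emit:
{"fn": "jog_arm", "kwargs": {
  "motion": [
    [0.75,[0.006,0,-0.0012],[0,0,-0.5]],
    [0.75,[0,0.012,0],[0,0,0]],
    [0.75,[0,0.012,0],[0,0,0]],
    [0.75,[0,0.01,0],[0,0,0]],
    [0.75,[0,0.007,0],[0,0,0]],
    [0.75,[0,0,0],[0,0,0]]
  ]
}}

```text
clock: 20.17
tcp_pos: [0.6191, -0.0896, 0.0141]
orientation: [-1.566, -0.111, 0.104]
contact_force: [0.3, -0.5, -0.3]
grip_width: 0.0639
```

```bash
python3 - <<'E'
from h import *
s=r.get_obs(); print(s['tcp_pos'],s['contact_force'],rot(s['orientation']).round(4))
print(totool(np.array([.6164,-.0896,.011])-s['tcp_pos']))
f=snap('wrist','w20')
E
```

```text
[ 0.6191203  -0.08956192  0.01409391] [ 0.33066257 -0.54868019 -0.2857782 ] [[ 0.9906  0.0044 -0.1366]
 [ 0.1366  0.0026  0.9906]
 [ 0.0048 -1.      0.0019]]
[-0.00271468  0.00308167  0.00032791]
```

View pics/w20.png

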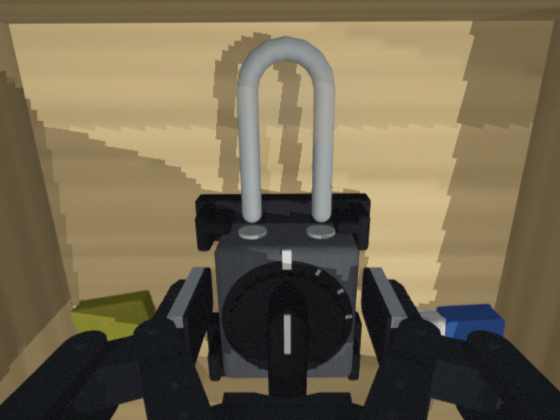

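Emit:
{"fn": "jog_arm", "kwargs": {
  "motion": [
    [0.75,[-0.0025,0.002,0],[0,0,0]],
    [0.75,[0,0,0],[0,0,0]],
    [0,[0,0,0],[0,0,0]],
    [0,[0,0,0],[0,0,0]],
    [0,[0,0,0],[0,0,0]],
    [0,[0,0,0],[0,0,0]],
    [0,[0,0,0],[0,0,0]]
  ],
  "force": 70
}}

```text
clock: 20.8
tcp_pos: [0.6189, -0.0902, 0.015]
orientation: [-1.567, -0.115, 0.1]
contact_force: [0.8, -0.1, 5.4]
grip_width: 0.0492
```

```bash
python3 - <<'E'
from h import *
s=r.get_obs(); print(s['tcp_pos'],s['contact_force'],rot(s['orientation']).round(4),s['grip_width'])
f=snap('wrist','w21')
E
```

```text
[ 0.61889194 -0.09016499  0.01496274] [ 0.83394711 -0.13175807  5.43318687] [[ 0.9906  0.0093 -0.1365]
 [ 0.1365  0.0022  0.9906]
 [ 0.0095 -1.      0.001 ]] 0.04921013004658003
```

View pics/w21.png

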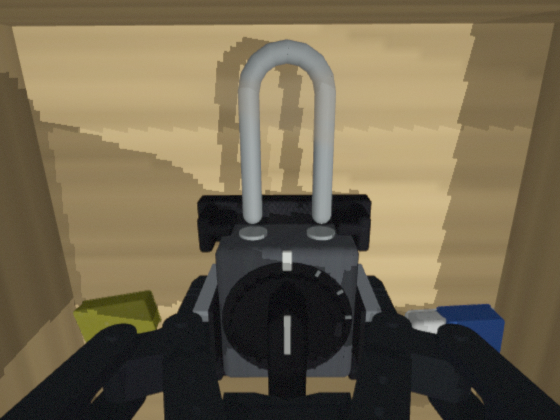

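Emit:
{"fn": "jog_arm", "kwargs": {
  "motion": [
    [0,[0,-0.005,0],[0,0,0]],
    [0,[0,-0.01,0],[0,0,0]],
    [0,[0,-0.015,0],[0,0,0]],
    [0,[0,-0.02,0],[0,0,0]],
    [0,[0,-0.025,0],[0,0,0]],
    [0,[0,-0.03,0],[0,0,0]],
    [0,[0,-0.03,0],[0,0,0]],
    [0,[0,-0.03,0],[0,0,0]],
    [0,[0,-0.025,0],[0,0,0]],
    [0,[0,-0.015,0],[0,0,0]]
  ]
}}

```text
clock: 21.68
tcp_pos: [0.6167, -0.0909, 0.2225]
orientation: [-1.567, -0.115, 0.099]
contact_force: [0.6, -0.6, -4.3]
grip_width: 0.0486
```

Emit:
{"fn": "jog_arm", "kwargs": {
  "motion": [
    [0,[0,-0.01,0],[0,0,0]],
    [0,[0,0,0],[0,0,0]],
    [0,[0,0,0],[0,0,0]],
    [0,[0,0,0],[0,0,0]]
  ]
}}

```text
clock: 22.02
tcp_pos: [0.6153, -0.0905, 0.2274]
orientation: [-1.566, -0.111, 0.104]
contact_force: [-0.7, -0.5, -4.4]
grip_width: 0.049
```

```bash
python3 - <<'E'
from h import *
s=r.get_obs(); print(s['tcp_pos'],s['contact_force'],s['moment'],rot(s['orientation']).round(4),s['grip_width'])
f=snap('wrist','w22');snap('scene','s22');snap('side','d22')
vs,us=np.mgrid[180:420,180:400]; dd=f['range_z'][180:420,180:400]
C=rot(f['orientation']);P=np.stack([(us-f['cx'])/f['fx']*dd,(vs-f['cy'])/f['fy']*dd,dd],-1)@C.T+f['xyz']
m=(us>225)&(us<350)&(P[...,2]>.255)&(P[...,2]<.30)
h=np.histogram(P[...,2][m],bins=np.arange(.25,.32,.003));print(list(zip(h[1].round(3),h[0])))
E
```

```text
[ 0.61526261 -0.0905399   0.22744803] [-0.69989738 -0.51681205 -4.41991961] [-0.01705805 -0.00294729  0.00982837] [[ 0.9906  0.0046 -0.1365]
 [ 0.1364  0.0024  0.9906]
 [ 0.0049 -1.      0.0018]] 0.048985797417811984
[(np.float64(0.25), np.int64(0)), (np.float64(0.253), np.int64(130)), (np.float64(0.256), np.int64(479)), (np.float64(0.259), np.int64(1846)), (np.float64(0.262), np.int64(699)), (np.float64(0.265), np.int64(487)), (np.float64(0.268), np.int64(3353)), (np.float64(0.271), np.int64(3886)), (np.float64(0.274), np.int64(5523)), (np.float64(0.277), np.int64(191)), (np.float64(0.28), np.int64(186)), (np.float64(0.283), np.int64(208)), (np.float64(0.286), np.int64(214)), (np.float64(0.289), np.int64(302)), (np.float64(0.292), np.int64(3072)), (np.float64(0.295), np.int64(25)), (np.float64(0.298), np.int64(0)), (np.float64(0.301), np.int64(0)), (np.float64(0.304), np.int64(0)), (np.float64(0.307), np.int64(0)), (np.float64(0.31), np.int64(0)), (np.float64(0.313), np.int64(0)), (np.float64(0.316), np.int64(0))]
```

View pics/w22.png

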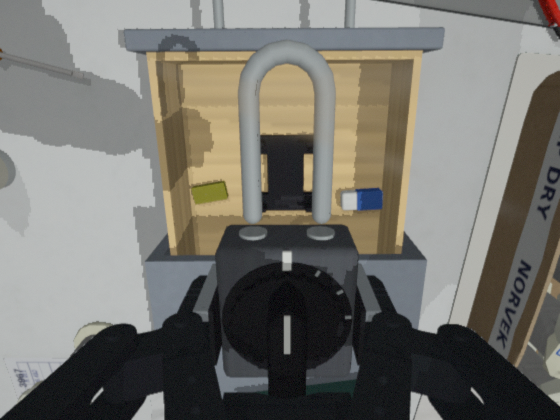

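View pics/s22.png

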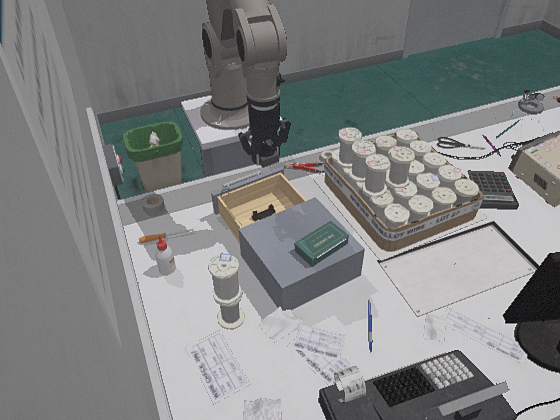

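View pics/d22.png

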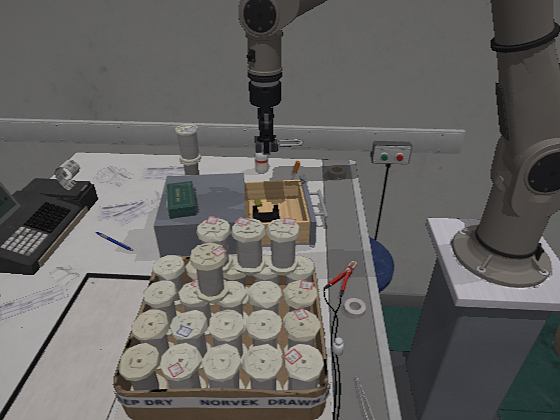

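```bash
python3 - <<'E'
from h import *
yx=np.radians(7.9); X=np.array([np.cos(yx),np.sin(yx),0])
def cl(k):
    f=dict(np.load(k+'.npz'));dd=f['range_z'];vs,us=np.mgrid[0:420,0:560]
    C=rot(f['orientation']);return np.stack([(us-f['cx'])/f['fx']*dd,(vs-f['cy'])/f['fy']*dd,dd],-1)@C.T+f['xyz'],dd
for k in ['w5','w10','w18','w22']:
    P,d=cl(k); s=P@X; m=(abs(P[...,2]-.093)<.003)&(d>0)&(d<.6)&(P[...,1]<.02)&(P[...,1]>-.22)&(P[...,0]<(.7 if k=='w5' else .53))
    print(k,m.sum(),np.percentile(s[m],[1,5,95,99]).round(4))
f0=dict(np.load('side0.npz'));f1=dict(np.load('d22.npz'))
a=np.load('scene0.npz')['image'].astype(int);b=np.load('s22.npz')['image'].astype(int)
D=(abs(a-b).sum(2)>60).astype(np.uint8); n,l,st,c=cv2.connectedComponentsWithStats(D); print([tuple(x) for x in st[1:] if x[4]>25])
print(r.get_obs()['clock'])
E
```

```text
w5 8921 [0.6412 0.6418 0.6569 0.6576]
w10 5582 [0.4761 0.4768 0.4902 0.4911]
w18 12769 [0.476  0.4767 0.49   0.4909]
w22 6635 [0.4766 0.4773 0.4906 0.4913]
[(np.int32(206), np.int32(0), np.int32(20), np.int32(23), np.int32(253)), (np.int32(201), np.int32(0), np.int32(86), np.int32(87), np.int32(3369)), (np.int32(404), np.int32(0), np.int32(47), np.int32(57), np.int32(1318)), (np.int32(196), np.int32(84), np.int32(95), np.int32(84), np.int32(3032)), (np.int32(451), np.int32(134), np.int32(28), np.int32(13), np.int32(159)), (np.int32(292), np.int32(147), np.int32(38), np.int32(11), np.int32(90)), (np.int32(457), np.int32(148), np.int32(35), np.int32(10), np.int32(177)), (np.int32(320), np.int32(150), np.int32(12), np.int32(8), np.int32(30)), (np.int32(448), np.int32(153), np.int32(63), np.int32(26), np.int32(635)), (np.int32(123), np.int32(169), np.int32(186), np.int32(87), np.int32(6166)), (np.int32(144), np.int32(241), np.int32(14), np.int32(20), np.int32(159))]
22.1667
```

```bash
python3 - <<'E'
import numpy as np,cv2
o=[]
for k in ['scene0','s22']:
    i=np.load(k+'.npz')['image'][:,:,::-1]; o.append(np.hstack([cv2.resize(i[185:285,110:210],None,fx=3,fy=3),cv2.resize(i[130:230,270:370],None,fx=3,fy=3)]))
cv2.imwrite('pics/cmp.png',np.vstack(o))
o=[]
for k in ['side0','d22']:
    i=np.load(k+'.npz')['image'][:,:,::-1]; o.append(cv2.resize(i[130:380,230:390],None,fx=2.3,fy=2.3))
cv2.imwrite('pics/cmp2.png',np.hstack(o))
E
```

```text
(no output)
```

View pics/cmp.png

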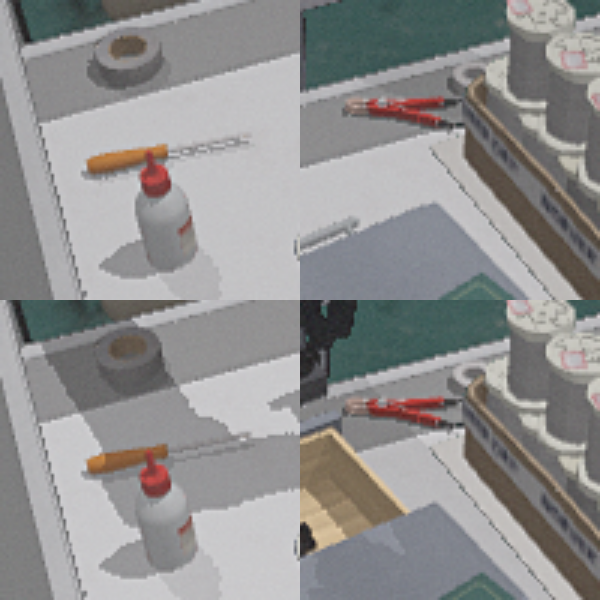

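View pics/cmp2.png

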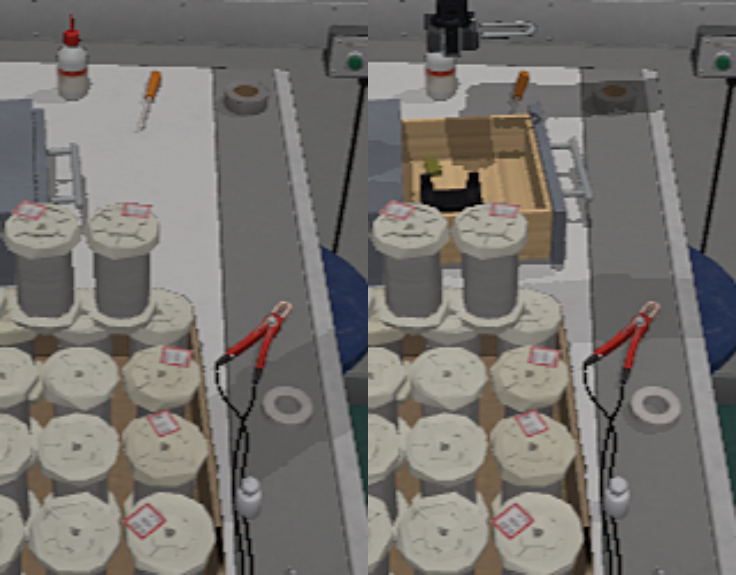

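The bystanders have not moved. The lock is held level and open, with its underside about 0.24 m above the bench, so I'm handing in.

```bash
python3 -c "
from bench import r
print(r.hand_in()); s=r.get_obs(); print(s['clock'],s['tcp_pos'],s['grip_width'])"
```

```text
the job is handed in; nothing more can be done
None
the job is handed in; nothing more can be done
```

The job is done and handed in at about 22 s of the 72 s allowed. `hand_in` gave no verdict.

**What I did**
- I hooked the closed fingers behind the handle bar and pulled the drawer to its stop, reaching about 15 N there.
- The dial started at the 1.0 rad notch. I turned it anticlockwise to the white mark.
- I drew the shackle out to its stop, about 16 mm, with about 9 N at the end.
- I gripped the lock across its 50 mm width and lifted it straight up.

**Last checks before hand-in**
- **Lock:** its underside was about 244 mm above the bench. The tool was level within about 0.3°, the pointer was on the mark and the shackle was out. The grip was steady at 49 mm.
- **Drawer:** the camera measured it 165 mm out, against 166 mm at its stop; the shortfall is within camera accuracy.
- **Bystanders:** the before and after pictures show all of them where they were. Only shadows changed.

**What disagreed**
- **Fingertip position:** by the cameras, the fingertips sit about 17 mm short of the reported TCP, not 19 mm ahead of it.
- **First pull:** because of that offset, my first pull passed over the handle bar without touching it. I corrected all later heights by the measured offset.
- **Grip widths:** the gripper read 1–2 mm narrower than the sizes given for the dial bar, the shackle and the block.

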